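# Tighten a capstan-collar bench clamp on a heat sink with a tommy bar

### The job

Take the plain steel tommy bar out of the tool stand and use it to tighten the bench clamp on the aluminium heat sink: push the bar right down into a hole of the collar, lever the collar round to the robot's right, move the bar on to a following hole and lever on, until the heat sink is held firmly against the stop, but not crushed. Turn the collar only with the bar, never with the gripper, then put the bar back upright in its hole in the stand and leave the other things on the bench where they are.

Things in the scene. Friction and masses are not known exactly. Their poses are not given: they have to be found in the camera images.
- collar_mid (a point): Centre of the clamp's steel collar, on the screw axis, mid-width, 75 mm above the table. Its frame is fixed to the clamp and does not turn with the collar: x is the screw axis and points from the collar to the jaw and the stop, away from the robot (clamp yaw up to 0.35 rad either way); y is level, z up.
- ring: The collar: six-sided steel ring, 28 mm wide along x, flats 42 mm from the axis, corners 46 mm. In the middle of each flat is a radial round hole, 11.6 mm wide, 28 mm deep (bottom 14 mm from the axis). Origin at its centre, x the screw axis; it turns with the collar.
- collar (a joint): Turn of the collar about x in rad; grows as its top moves to the robot's right (-y of collar_mid), which tightens. Hole k (k = 0 to 5) leans by A = -0.87 + 1.047 k + value: its outward direction is (0, -sin A, cos A) in the frame of collar_mid (A = 0 straight up, positive leans right). Starts between 0 and 0.5. The thread is stiff, 0.65 Nm, and holds by itself.
- jaw: Moving steel jaw, pushed along x by the collar, 6 mm per rad; origin on the axis, in the face that meets the heat sink; 22 mm thick, 90 mm wide, top 21 mm above the axis. It meets real resistance at a collar value between 1.6 and 2.5, depending on where the stop (grey block with a sprung black pad behind the heat sink) was set. From there the moment needed rises by 0.006 Nm per newton of clamping force (about 1.9 Nm per rad).
- heatsink: Finned aluminium heat sink, 40 mm (x) by 60 mm (y) by 50 mm high, loose on the clamp's bed between jaw and stop; origin at the centre of its underside, 40 mm above the table. Firmly held is 35 to 95 N of clamping force: 0.86 to 1.22 Nm at the collar, best about 1.03 (9.4 N at 110 mm from the axis, against 5.9 N running free). 115 N crushes it.
- clamp: The fixed grey clamp, 300 x 160 mm base; origin under its centre, axes as collar_mid, which lies 100 mm towards -x of it. Headstock 19 to 39 mm to +x of collar_mid, 150 mm wide, top 13 mm above the axis; front bearing 34 to 46 mm to -x, top 12 mm below the axis; two guide rods run from the headstock to +x, 62 mm either side, 5 mm below the axis.
- bar_mid (a point): Centre of the tommy bar, a plain straight steel rod, 10 mm diameter, 135 mm long, 83 g; z along the bar from foot to top. It stands upright and loose in the stand, its top 145 mm above the table.
- bar_foot (a point): Lower end of the tommy bar (both ends are rounded), on its centre line; z along the bar towards its top.
- stand_hole (a point): Mouth of the bar's hole in the stand, 60 mm above the table; 13 mm diameter, 50 mm deep. The stand is a fixed black block, 60 mm (x) by 150 mm (y) by 60 mm high, whose axes this frame has; the hole lies 45 mm to +y of the block's centre. Four fixed pens stand up to 60 mm out of it, 70 to 110 mm to -y of the hole.
- board: Loose green circuit board, 100 x 80 x 6 mm (parts up to 16 mm high), a bystander; origin at the centre of its underside.
- spool: Loose aluminium solder spool, 60 mm across, 35 mm high, a bystander; origin at the centre of its underside.
- flux: Loose small jar, 40 mm across, 80 mm high, a bystander; origin at the centre of its underside.
- weight: Loose brass cylinder, 36 mm across, 30 mm high, a bystander; origin at the centre of its underside.
Mind the look-alikes: they are no part of the job. What is shaped like the heatsink but yellow is not meant.

How it is judged:
By the outcome, as a careful person would: the job done as asked, in the order asked, and still so for the second after the job is handed in, with the robot touching nothing.
It also fails if it takes over 72 s, if anything falls off the work surface, if the arm or the gripper's body presses on something with over 40 N, if the wrist force passes 120 N, or if a joint passes its speed limit or range.

### The arm

A 7-joint arm with a two-finger parallel gripper is mounted at the origin on the work surface. World frame = base frame: x ahead of the robot, y to its left, z up, the work surface at z = 0. Lengths are in m, angles in rad, forces in N, time in s.
With the tool pointing down it reaches from about 0.35 to 0.775 m from the base axis. Payload 3.1 kg.
Tool frame: the origin (TCP) lies at the very end of the fingers, on their centre line; the grasp point (between the pads) lies 19 mm behind it; z points along the fingers, y is the direction in which the jaws open and shut (so a half turn about z gives the same grasp; the last joint's range is limited). The gripper opens to 85 mm and grips with 20 to 120 N. Pads are 22 mm wide; open, the fingers measure 114 mm over their backs; the gripper's body (76 mm by 85 mm) begins 54 mm behind the grasp point. The pads swing forward as they close: fully open they stand 13 mm farther back than shut.
Start: joints at [-1.167, 0.311, 0.014, 1.512, -0.004, 1.319, -0.027], TCP at [0.237, 0.496, 0.231] pointing down, gripper open.
Joint ranges: [-2.7, 2.7], [-0.3, 1.91], [-1.27, 1.3], [0.12, 2.57], [-1.44, 4.58], [0.2, 2.03], [-3.05, 3.05]. Speed limits (rad/s): [2.79, 2.79, 3.14, 3.14, 3.14, 3.14, 3.14].

### API

Orientations are given as a rotation vector (axis times angle).
In Python, from bench import ctrl gives the robot as it stands. The module is installed in compiled form; this text tells all that it offers.
- The arm moves only by the shell command python3 -m crank 'ROWS' [FORCE]. ROWS is JSON, a list of rows, each a list of 5 numbers: the shift along the tool's x, y, z in cm, then the turn about the tool's z in degrees, then the closure in counts, from 0 (fully open) to 255 (shut). A call has exactly 10 rows; each row is the pose to reach, as a shift and turn from the pose commanded when the call began, along the tool's axes at that moment; what a row does not reach only later rows make up. A row lasts 1/10 s, in which the tool goes at most 50 mm and 8.59 degrees, less where a joint would pass 70% of its speed; a pose out of reach is approached as far as the arm can. A call with a gripper value outside its range is refused whole. The fingers move at their own pace and stop on an object; FORCE is the grip in N (left out, the last holds). Time passes only in rows, so rows that repeat a pose let the fingers close, or fill a call up. It gives the time, the measured TCP pose, the force and the opening at its end, in the units of the state.
- ctrl.read_state(): the state, without advancing time (a new reading comes with each control period).
- ctrl.grab_frame(name): name is "scene" or "side" or "wrist"; returns (picture, depth): 480x640x3 uint8, red, green, blue; 480x640 float32, m along the optical axis (not along the pixel's ray), 0 where there is no reading.
- ctrl.camera_params(name): a dict with "fx", "fy", "cx", "cy" (pixels), "cam_to_world" (4x4, takes a point from camera to world coordinates). Camera axes: x right, y down, z forward; pixel columns grow to the right and rows downward; lengths in m; the calibration is good to about 2 mm. A picture is of the moment at which its call begins: read the wrist's pose just before it. camera_params takes no time and is no camera call; for the wrist camera it gives the pose at the moment of the call.
- ctrl.sign_off(): hands the job in, once; it reports no verdict.
The state is a dict: "t": time; "joints": joint angles; "joint_velocities": joint speeds; "effort": joint torques, N m; "tcp_pos": TCP position; "tool_rot": TCP orientation; "force": force on the tool from outside, world axes, zero at the start; "moment": the same for the moment, N m; "gripper_width": finger opening in m.
Only numpy, scipy, OpenCV 4.12 (cv2) and the standard library are available. Lean on these libraries where they do the work, as an engineer would, in place of code of your own. Each camera call takes 0.05 s, during which the arm holds its last target. There are 200 camera calls.

## Working session

There is one attempt and no reset: what is moved stays moved. The work goes in short steps, Python scripts to look and compute and a shell command to move; the robot and the scene stay as the last step left them, time stands still between calls to the robot, and variables do not carry over. Pictures are saved under pics/ and viewed, about 8 in all and at most 12, crops included, and the job is handed in when it is done.

```bash
mkdir -p pics; ls; python3 - <<'E'
from bench import ctrl
import cv2,numpy as np
print(ctrl.read_state())
for n in("scene","side"):
    p,d=ctrl.grab_frame(n); np.savez(n+"0.npz",p=p,d=d,**ctrl.camera_params(n)); cv2.imwrite(f"pics/{n}0.png",p[...,::-1]); print(n,ctrl.camera_params(n))
E
```

```text
pics
{'t': 0.0, 'joints': array([-1.16673772,  0.31172862,  0.01399497,  1.51305807, -0.00439245,
        1.31917262, -0.02720759]), 'joint_velocities': array([ 9.05524125e-05, -8.68867037e-04,  1.26813237e-03, -1.75112994e-03,
        2.08073408e-04,  1.70902279e-03, -1.48504266e-04]), 'effort': array([-2.50398798e-04, -3.79920208e+01,  1.45967421e-01, -2.30588633e+01,
        1.22794716e-02,  1.37827048e-02,  6.44425441e-06]), 'tcp_pos': array([0.2368107 , 0.49560934, 0.23021904]), 'tool_rot': array([-0.69421677, -3.06350326,  0.00361081]), 'force': array([-0.55615858,  0.12458432, -1.08092695]), 'moment': array([ 0.0070914 , -0.02217839,  0.03108688]), 'gripper_width': 0.0854385427234812}
scene {'fx': 449.8554652152837, 'fy': 449.8554652152837, 'cx': 317.21169411551733, 'cy': 236.41525115281547, 'cam_to_world': array([[ 0.64615512,  0.65922476, -0.38458585,  0.89278309],
       [ 0.76320522, -0.55888795,  0.32428699, -0.32302547],
       [-0.00116239, -0.50305763, -0.86425209,  0.88637449],
       [ 0.        ,  0.        ,  0.        ,  1.        ]])}
side {'fx': 519.8388716869841, 'fy': 519.8388716869841, 'cx': 328.963269004698, 'cy': 247.23762536338475, 'cam_to_world': array([[ 0.80238035, -0.30885174,  0.51068226, -0.02914485],
       [-0.59636527, -0.44806079,  0.66602552, -0.75378434],
       [ 0.02311356, -0.83895896, -0.54370363,  0.69519161],
       [ 0.        ,  0.        ,  0.        ,  1.        ]])}
```

View pics/scene0.png

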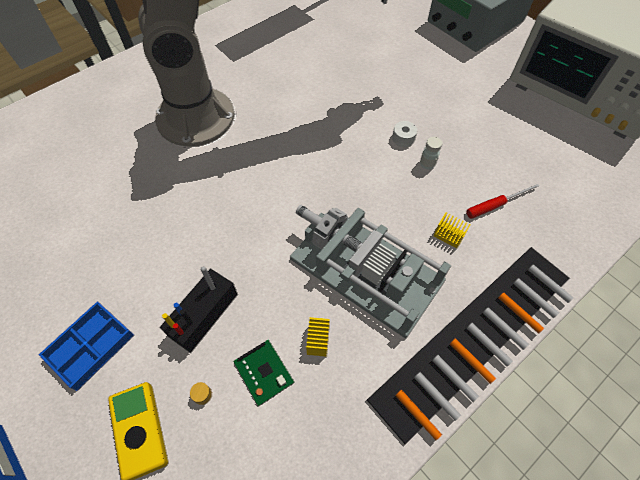

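View pics/side0.png

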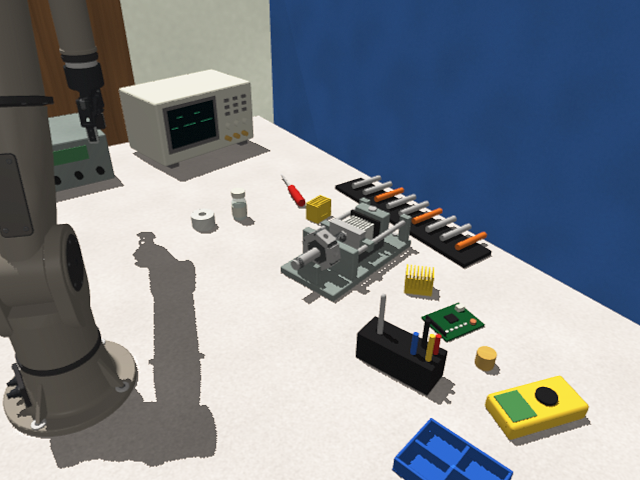

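The clamp is at scene (375,265) and side (345,240). The stand with the grey bar is at scene (205,300), bar (207,278), and side (382,313). The yellow heat-sink look-alikes are at scene (450,230) and (317,337). The grey rods in the rack at far right are look-alikes of the bar. The bar meant is the one upright in the black stand next to the pens.

```bash
cat > h.py <<'E'
import numpy as np,cv2
from scipy.spatial.transform import Rotation as R
def cloud(p,d,c):
    v,u=np.mgrid[0:480,0:640]; X=np.stack([(u-c['cx'])/c['fx']*d,(v-c['cy'])/c['fy']*d,d],-1)
    M=c['cam_to_world']; return X@M[:3,:3].T+M[:3,3]
def load(n): 
    z=np.load(n); return z['p'],z['d'],cloud(z['p'],z['d'],z)
def proj(c,P):
    M=np.linalg.inv(c['cam_to_world']); q=M[:3,:3]@np.asarray(P)+M[:3,3]; return c['fx']*q[0]/q[2]+c['cx'],c['fy']*q[1]/q[2]+c['cy']
E
python3 - <<'E'
from h import *
import cv2
a,b=[load(n+"0.npz") for n in("scene","side")]
for (p,d,W),px in((a,[(375,265),(207,278),(330,225)]),(b,[(345,240),(382,313),(320,245)])):
    for u,v in px: print(u,v,W[v,u].round(3))
for nm,(p,d,W) in (("scene",a),("side",b)):
    C=W[270,365] if nm=="scene" else W[240,345]
    m=(d>0)&(W[...,2]>.008)&(W[...,2]<.2)
    n,l,s,c=cv2.connectedComponentsWithStats(m.astype(np.uint8))
    for i in range(1,n):
        if s[i,4]>150:
            P=W[l==i]; print(nm,s[i],P.min(0).round(3),P.max(0).round(3))
            if P[:,0].min()>.3 and s[i,4]>1500: print('   rect',cv2.minAreaRect((P[:,:2]*1000).astype(np.float32)))
x=cv2.resize(a[0][190:350,280:460],None,fx=3,fy=3,interpolation=2);y=cv2.resize(b[0][190:310,270:420],None,fx=2.6,fy=2.6,interpolation=2);y2=cv2.resize(b[0][280:400,340:460],None,fx=2,fy=2)
o=np.zeros((600,800,3),np.uint8);x=x[:480,:400] if 0 else cv2.resize(x,(400,356))
o[:356,:400]=x;o[:312,405:795]=y;o[358:598,:240]=y2
o[358:598,250:550]=cv2.resize(a[0][260:360,150:275],(300,240))
cv2.imwrite("pics/c1.png",o[...,::-1])
E
```

```text
375 265 [0.659 0.025 0.081]
207 278 [ 0.482 -0.25   0.11 ]
330 225 [0.546 0.003 0.116]
345 240 [0.611 0.021 0.065]
382 313 [ 0.475 -0.254  0.105]
320 245 [ 0.524 -0.     0.095]
scene [ 428    0  106   51 3478] [0.12  0.756 0.008] [0.324 1.02  0.143]
scene [ 510   19  130  121 8787] [0.46  0.735 0.008] [0.815 0.811 0.2  ]
   rect ((640.4320068359375, 765.9017333984375), (359.7209167480469, 38.449520111083984), 10.245018005371094)
scene [ 155   52   79   93 4651] [-0.087 -0.104  0.008] [0.105 0.103 0.2  ]
scene [393 121  25  25 487] [0.389 0.339 0.008] [0.448 0.401 0.04 ]
scene [421 137  21  32 472] [0.498 0.335 0.008] [0.537 0.374 0.085]
scene [466 184  74  34 526] [0.675 0.307 0.009] [0.74  0.506 0.03 ]
scene [  290   205   161   133 10828] [ 0.452 -0.075  0.008] [0.795 0.144 0.124]
   rect ((615.6954956054688, 31.00836944580078), (334.272216796875, 161.5438232421875), 12.838647842407227)
scene [434 212  37  35 591] [0.658 0.211 0.008] [0.724 0.266 0.054]
scene [  367   247   207   197 13759] [ 0.83  -0.151  0.008] [0.96  0.352 0.035]
   rect ((894.8536376953125, 100.40205383300781),
[... 1711 characters left out ...]
   136   163 13264] [-0.103 -0.107  0.008] [0.104 0.075 0.2  ]
side [ 355  294   92   98 4337] [ 0.439 -0.373  0.008] [ 0.623 -0.212  0.144]
   rect ((543.2000732421875, -276.52801513671875), (176.0677947998047, 151.8533935546875), 16.25017547607422)
side [475 346  22  23 373] [ 0.602 -0.399  0.008] [ 0.64  -0.364  0.032]
side [ 485  376  104   62 4004] [ 0.52  -0.559  0.008] [ 0.682 -0.446  0.039]
   rect ((601.6102294921875, -502.4154968261719), (76.00163269042969, 150.27513122558594), 71.62782287597656)
side [ 392  418  121   62 2441] [ 0.336 -0.562  0.008] [ 0.463 -0.424  0.032]
   rect ((399.7845764160156, -501.072021484375), (102.60014343261719, 140.90762329101562), 12.292868614196777)
```

View pics/c1.png

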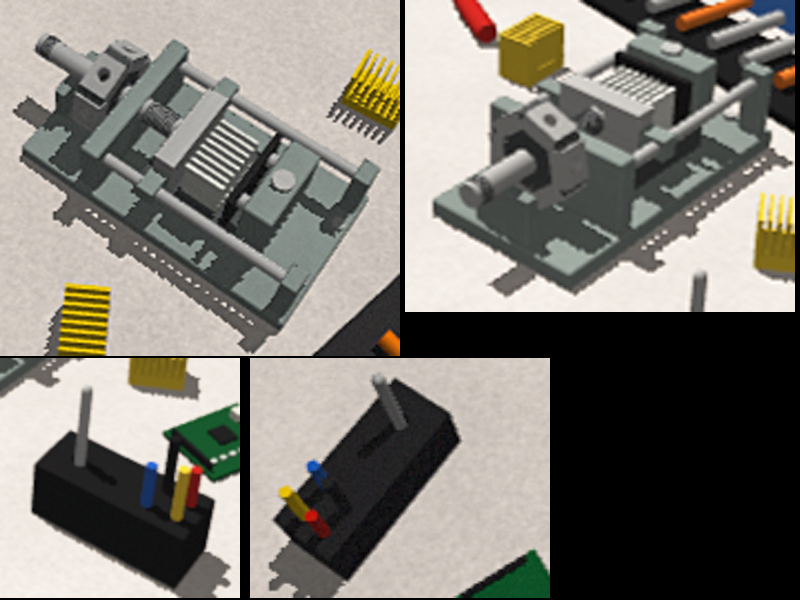

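The crop shows the bar upright in the stand, with the four pens at its other end. The collar has a visible hole on its top-left flat (scene ≈(326,222), side ≈(326,235)). The grey finned heat sink sits between jaw and stop, clear of the two yellow ones. Next I measure the clamp pose, collar angle and bar from depth.

```bash
python3 - <<'E'
from h import *
a,b=[load(n+"0.npz") for n in("scene","side")]
for nm,(p,d,W),hp in(("scene",a,(326.3,222.4)),("side",b,(326.5,235.4))):
    P=W[(d>0)]; near=P[(abs(P[:,0]-.62)<.2)&(abs(P[:,1]-.03)<.13)]
    base=near[(near[:,2]>.006)&(near[:,2]<.03)]
    r=cv2.minAreaRect((base[:,:2]*1000).astype(np.float32)); print(nm,'base',r)
    yaw=np.radians(r[2] if r[2]<45 else r[2]-90); c=np.array(r[0])/1000
    q=(near[:,:2]-c)@np.array([[np.cos(yaw),-np.sin(yaw)],[np.sin(yaw),np.cos(yaw)]])
    z=near[:,2]-.075
    # headstock centre (y) and extents
    hs=(z>.002)&(z<.018)&(abs(q[:,0]+.071)<.02); print(' headstock x',np.percentile(q[hs,0],[2,98]),'y',np.percentile(q[hs,1],[1,99]))
    x=q[:,0]+.1; rr=np.hypot(q[:,1],z); m=(abs(x)<.013)&(rr>.036)&(rr<.052)&(z>-.02)
    A=np.arctan2(-q[m,1],z[m]); Y=q[m,1];Z=z[m]; print(' ring n',m.sum(),'x',np.percentile(q[(rr>.036)&(rr<.05)&(z>.02)&(q[:,0]<-.07),0]+.1,[1,50,99]))
    best=[]
    for A0 in np.arange(-.9,-.35,.01):
        ks=A0+1.0472*np.arange(-1,4); h=np.max(-Y[:,None]*np.sin(ks)+Z[:,None]*np.cos(ks),1); best.append((np.median(abs(h-np.median(h))),A0,np.median(h)))
    print(' A0',sorted(best)[:3])
    # hole pixel
    u,v=hp;cam=np.load(nm+"0.npz");M=cam['cam_to_world'];ray=M[:3,:3]@np.array([(u-cam['cx'])/cam['fx'],(v-cam['cy'])/cam['fy'],1])
    i=W[int(round(v))-5:int(round(v))+6,int(round(u))-5:int(round(u))+6].reshape(-1,3); zz=np.median(i,0);print(' hole nbhd',zz)
    k=(zz[2]-M[2,3])/ray[2];H=M[:3,3]+k*ray;hq=(H[:2]-c)@np.array([[np.cos(yaw),-np.sin(yaw)],[np.sin(yaw),np.cos(yaw)]]);print(' hole loc',hq[0]+.1,hq[1],H[2]-.075,'A',np.arctan2(-hq[1],H[2]-.075))
    # bar
    B=P[(np.hypot(P[:,0]-.479,P[:,1]+.25)<.02)&(P[:,2]>.07)]; 
    for lo,hi in((.07,.1),(.1,.13),(.13,.15)):
        s=B[(B[:,2]>lo)&(B[:,2]<hi)]; 
        if len(s): print(' bar',len(s),s.mean(0).round(4),s.max(0)[2])
    print(' cam dir at bar', (np.array([.479,-.25])-M[:2,3])/np.linalg.norm(np.array([.479,-.25])-M[:2,3]))
    S=P[(abs(P[:,0]-.49)<.07)&(abs(P[:,1]+.29)<.1)&(P[:,2]>.05)&(P[:,2]<.064)];print(' stand top',cv2.minAreaRect((S[:,:2]*1000).astype(np.float32)),np.median(S[:,2]))
E
```

```text
scene base ((632.7490844726562, 34.89496612548828), (299.2904357910156, 161.5438232421875), 12.838648796081543)
 headstock x [-0.08741072 -0.05407497] y [-0.0738342  0.0722521]
 ring n 496 x [-0.01412812  0.00094852  0.01423704]
 A0 [(np.float64(0.0011910138679936712), np.float64(-0.6799999999999998), np.float64(0.04098670048132953)), (np.float64(0.0011987443824886743), np.float64(-0.6599999999999998), np.float64(0.04101667014599166)), (np.float64(0.001201760145185006), np.float64(-0.6699999999999998), np.float64(0.040958728815160675))]
 hole nbhd [0.53233207 0.00359394 0.11469493]
 hole loc -0.0014550409068075226 -0.01090274866622174 0.039694932529111784 A 0.26805333245046997
 bar 36 [ 0.4812 -0.2484  0.0843] 0.09812184001557367
 bar 41 [ 0.4813 -0.2488  0.1143] 0.12754513815891733
 bar 36 [ 0.48   -0.2483  0.1395] 0.14642037242059913
 cam dir at bar [-0.98478155  0.1737967 ]
 stand top ((490.42694091796875, -291.12481689453125), (62.17498779296875, 150.3419952392578), 16.136459350585938) 0.05987019230871804
side base ((629.7001953125, 33.415306091308594), (301.8890686035156, 163.13
[... 233 characters left out ...]
t64(0.0393551092368022)), (np.float64(0.001510868595446517), np.float64(-0.7199999999999999), np.float64(0.03933237028588341)), (np.float64(0.0015271930735778205), np.float64(-0.6999999999999998), np.float64(0.039307228347491334))]
 hole nbhd [0.54158547 0.00429105 0.11116789]
 hole loc 0.008382180164024727 -0.0114753856854539 0.03616788612484585 A 0.30723463000359374
 bar 72 [ 0.4751 -0.2516  0.0853] 0.09935935023882503
 bar 76 [ 0.4752 -0.2514  0.1154] 0.12957937650747253
 bar 42 [ 0.4757 -0.2508  0.1377] 0.14370501226373
 cam dir at bar [0.71014719 0.70405325]
 stand top ((490.17864990234375, -292.3218994140625), (65.23087310791016, 151.48779296875), 15.96125316619873) 0.05805356664370642
```

```bash
cat >> h.py <<'E'
YAW=np.radians(12.8); CM=np.array([.5337,.0120,.075]); BAR=np.array([.4777,-.2483]); SY=np.radians(16.05)
ex=np.array([np.cos(YAW),np.sin(YAW),0]); ey=np.array([-np.sin(YAW),np.cos(YAW),0]); ez=np.array([0,0,1.])
def st(prt=True):
    from bench import ctrl
    s=ctrl.read_state(); s['R']=R.from_rotvec(s['tool_rot']).as_matrix()
    g=s['tcp_pos']-.019*ez-0 if 0 else s['tcp_pos']+.019*ez
    s['g']=g; q=g-CM; s['cl']=np.array([q@ex,q@ey,q[2]])
    s['yawy']=np.degrees(np.arctan2(s['R'][1,1],s['R'][0,1]))
    if prt: print('t %.2f tcp %s yawy %.1f tilt %.3f j %s\n clampframe grasp %s F %s M %s w %.4f'%(s['t'],s['tcp_pos'].round(4),s['yawy'],s['R'][2,2],s['joints'].round(2),(s['cl']*1000).round(1),s['force'].round(2),s['moment'].round(3),s['gripper_width']))
    return s
def togrip(s,P):  # cm in tool axes to bring grasp point to world P
    return ((np.asarray(P)-s['g'])@s['R']*100).round(2)
def clampP(x,y,z): return CM+x*ex+y*ey+z*ez
def polar(r,A,x=0): return clampP(x,-r*np.sin(A),r*np.cos(A))
E
python3 - <<'E'
from h import *
s=st()
print(togrip(s,[.44,.15,.249]),togrip(s,[*BAR,.249]),togrip(s,[*BAR,.105]),'turn',s['yawy']-12.8)
E
```

```text
t 0.10 tcp [0.2369 0.4957 0.2303] yawy 64.5 tilt -1.000 j [-1.17  0.31  0.01  1.51 -0.    1.32 -0.03]
 clampframe grasp [-182.3  537.4  174.3] F [ 0.07 -0.32  0.53] M [-0.013  0.015 -0.014] w 0.0854
[-33.23 -22.43   0.08] [-53.8  -56.75   0.16] [-53.8  -56.71  14.56] turn 51.66285901983444
```

```bash
python3 -m crank '[[-8,-5.5,0,8,0],[-16,-11,0,16,0],[-25,-17,0,24,0],[-33,-22.4,0,32,0],[-37,-29,0,40,0],[-41,-36,0,48,0],[-45,-43,0,51.7,0],[-49.5,-50,0,51.7,0],[-53.8,-56.7,0,51.7,0],[-53.8,-56.7,0,51.7,0]]' 40; python3 -c "
from h import *
s=st();print(togrip(s,[*BAR,.249]),togrip(s,[*BAR,.105]),s['yawy']-12.8)"
```

```text
t: 1.1
tcp_pos: [0.4181, 0.0333, 0.2311]
tool_rot: [-1.96, -2.455, -0.001]
force: [0.7, -0.3, -0.2]
gripper_width: 0.0858
t 1.10 tcp [0.4181 0.0333 0.2311] yawy 12.8 tilt -1.000 j [-0.62  0.03  0.52  1.85 -0.02  1.26  0.13]
 clampframe grasp [-108.    46.4  175.1] F [ 0.69 -0.3  -0.2 ] M [-0.004 -0.078 -0.011] w 0.0858
[-28.78  -0.42   0.1 ] [-28.79  -0.42  14.5 ] -0.01910095103570697
```

```bash
python3 -m crank '[[-5,-0.1,0,0,0],[-10,-0.2,0,0,0],[-15,-0.3,0,0,0],[-20,-0.4,0,0,0],[-25,-0.4,0,0,0],[-28.8,-0.4,0,0,0],[-28.8,-0.4,0,0,0],[-28.8,-0.4,0,0,0],[-28.8,-0.4,0,0,0],[-28.8,-0.4,0,0,0]]'; python3 -c "
from h import *
from bench import ctrl
s=st();print(togrip(s,[*BAR,.249]),togrip(s,[*BAR,.105]),s['yawy']-12.8)
p,d=ctrl.grab_frame('wrist');c=ctrl.camera_params('wrist');W=cloud(p,d,c)
np.savez('w1.npz',p=p,d=d,**c);print(c['cam_to_world'].round(3))
m=(W[...,2]>.13)&(W[...,2]<.15)&(np.hypot(W[...,0]-BAR[0],W[...,1]-BAR[1])<.03);print(m.sum(),W[m].mean(0),proj(c,[*BAR,.145]))
cv2.imwrite('pics/w1.png',p[...,::-1])"
```

```text
t: 2.1
tcp_pos: [0.4785, -0.2443, 0.2311]
tool_rot: [-1.956, -2.457, -0.002]
force: [-0.3, 0.2, -0.4]
gripper_width: 0.0854
t 2.10 tcp [ 0.4785 -0.2443  0.2311] yawy 13.0 tilt -1.000 j [-0.13  0.34  0.75  1.57 -0.24  1.33  0.88]
 clampframe grasp [-110.6 -237.7  175.1] F [-0.26  0.23 -0.4 ] M [ 0.026  0.005 -0.033] w 0.0854
[-0.37 -0.17  0.11] [-0.4  -0.17 14.51] 0.15137164687895144
[[ 0.975  0.213  0.068  0.46 ]
 [ 0.224 -0.928 -0.298 -0.167]
 [-0.001  0.306 -0.952  0.375]
 [ 0.     0.     0.     1.   ]]
238 [ 0.47628269 -0.24603424  0.14159806] (np.float64(318.2885301051822), np.float64(246.11316471769874))
```

View pics/w1.png

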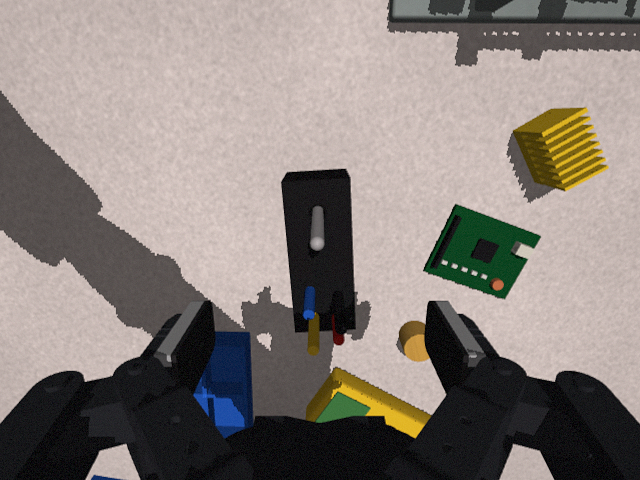

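The bar top is at (317,243) against a predicted (318,246), so the estimate holds within 2 mm. I descend and grip now.

```bash
python3 -m crank '[[-0.3,-0.15,3,0,0],[-0.3,-0.15,7,0,0],[-0.3,-0.15,11,0,0],[-0.3,-0.15,14.5,0,0],[-0.3,-0.15,14.5,0,0],[-0.3,-0.15,14.5,0,150],[-0.3,-0.15,14.5,0,255],[-0.3,-0.15,14.5,0,255],[-0.3,-0.15,14.5,0,255],[-0.3,-0.15,14.5,0,255]]' 40; python3 -c "
from h import *
s=st();print(togrip(s,[*BAR,.105]))"
```

```text
t: 3.15
tcp_pos: [0.478, -0.25, 0.0873]
tool_rot: [1.959, 2.453, 0.001]
force: [0.5, 0.4, -0.5]
gripper_width: 0.0125
t 3.15 tcp [ 0.478  -0.25    0.0873] yawy 12.8 tilt -1.000 j [-0.06  0.48  0.69  1.76 -0.36  1.02  0.99]
 clampframe grasp [-112.4 -243.2   31.3] F [ 0.5   0.39 -0.47] M [ 0.005  0.034 -0.007] w 0.0125
[0.17 0.01 0.13]
```

```bash
python3 -m crank '[[0,0,0,0,255],[0,0,0,0,255],[0.15,0,-1.5,0,255],[0.15,0,-3,0,255],[0.15,0,-4.2,0,255],[1.1,0,-4.2,0,255],[2.0,0,-4.1,0,255],[2.9,0,-3.9,0,255],[3.8,0,-3.65,0,255],[3.8,0,-3.65,0,255]]' 40; python3 -m crank '[[0.7,0,0.35,0,255],[1.4,0,0.7,0,255],[2.1,0,1.1,0,255],[2.7,0,1.55,0,255],[2.7,0,1.55,0,255],[2.7,0,1.55,0,255],[2.7,0,-1,0,255],[2.7,0,-4,0,255],[2.7,0,-7,0,255],[2.7,0,-7,0,255]]'; cat > bar.py <<'E'
from h import *
from bench import ctrl
import sys
def bar(fn):
    s=st(); out=[]
    for n in('side','scene'):
        p,d=ctrl.grab_frame(n);W=cloud(p,d,ctrl.camera_params(n));q=W-s['g'];y=q@ey;x=q@ex;z=q[...,2]
        # bar below the finger tips, in the lean plane
        m=(d>0)&(abs(x)<.012)&(z<-.028)&(z>-.1)&(abs(y)<.1)&(np.hypot(y,z)<.105)&(W[...,2]>.085)
        if m.sum()>15:
            Y,Z=y[m],z[m]; k=np.polyfit(Z,Y,1); out.append((n,int(m.sum()),'A=%.3f'%-np.arctan(k[0]),'y at grasp %.4f'%k[1],'len to foot %.4f'%np.hypot(Y,Z).max(),'x %.4f'%x[m].mean()))
        u,v=proj(ctrl.camera_params(n),s['g']-.03*ez);u,v=int(u),int(v)
        cr=p[max(v-60,0):v+60,max(u-75,0):u+75]; out.append(cv2.resize(cr,(400,320)))
    cv2.imwrite(fn,np.hstack([o for o in out if isinstance(o,np.ndarray)])[...,::-1])
    for o in out:
        if isinstance(o,tuple): print(*o)
    return s
if __name__=='__main__': bar(sys.argv[1])
E
python3 bar.py pics/b1.png
```

```text
t: 4.15
tcp_pos: [0.4689, -0.211, 0.1224]
tool_rot: [-1.957, -2.456, -0.001]
force: [0.7, -2.5, 3.1]
gripper_width: 0.0087
t: 5.15
tcp_pos: [0.4637, -0.1858, 0.1953]
tool_rot: [1.96, 2.454, 0.005]
force: [0.6, -1.1, 0.0]
gripper_width: 0.0088
t 5.15 tcp [ 0.4637 -0.1858  0.1953] yawy 12.8 tilt -1.000 j [-0.26  0.28  0.76  1.73 -0.2   1.21  0.77]
 clampframe grasp [-112.1 -177.4  139.3] F [ 0.56 -1.08  0.03] M [-0.022 -0.032  0.031] w 0.0088
side 185 A=-0.696 y at grasp -0.0098 len to foot 0.0981 x -0.0023
scene 148 A=-0.706 y at grasp -0.0077 len to foot 0.0976 x 0.0009
```

View pics/b1.png

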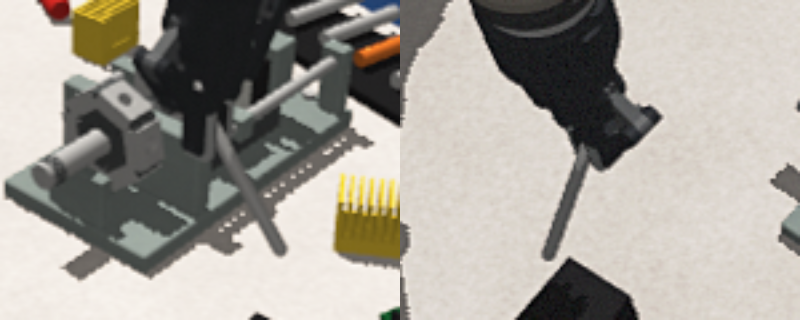

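The bar leans at −0.70 with its foot about 97 mm below the grasp, which matches hole 0. I move it over to the collar.

```bash
python3 -m crank '[[4.5,1.8,-0.5,0,255],[9,3.6,-0.5,0,255],[13.5,5.4,-0.5,0,255],[18,7.2,-0.5,0,255],[22.5,9,-0.5,0,255],[26,10.5,0,0,255],[28.5,11.2,1,0,255],[28.5,11.2,1.4,0,255],[28.5,11.2,1.4,0,255],[28.5,11.2,1.4,0,255]]'; cat > look.py <<'E'
from h import *
from bench import ctrl
import sys
s=st()
def view(n,ctr,half):
    p,d=ctrl.grab_frame(n);c=ctrl.camera_params(n);W=cloud(p,d,c)
    u,v=[int(t) for t in proj(c,ctr)];q=W-s['g'];y=q@ey;x=q@ex;z=q[...,2]
    m=(d>0)&(abs(x)<.015)&(z<-.026)&(abs(y)<.12)&(np.hypot(y,z)<.105)&(W[...,2]>.125)
    A=float(sys.argv[2]); dn=np.array([np.sin(-A),np.cos(A)]); perp=y*dn[1]-z*dn[0]
    m&=abs(perp)<.014
    if m.sum()>15: k=np.polyfit(z[m],y[m],1);print(n,m.sum(),'A=%.3f'%-np.arctan(k[0]),'perp off med %.4f'%np.median(perp[m]),'x %.4f'%np.median(x[m]),'foot %.4f'%np.hypot(y,z)[m].max())
    o=p[v-half*3//4:v+half*3//4,u-half:u+half]; print(n,'crop origin',u-half,v-half*3//4,'scale',400/(2*half))
    return cv2.resize(o,(400,300),interpolation=cv2.INTER_CUBIC)
A=float(sys.argv[2])
cv2.imwrite(sys.argv[1],np.hstack([view('side',polar(.05,A),44),view('scene',polar(.05,A),44)])[...,::-1])
E
python3 look.py pics/b2.png -0.7
```

```text
t: 6.25
tcp_pos: [0.5082, 0.1142, 0.1778]
tool_rot: [-1.963, -2.451, 0.005]
force: [0.3, -0.4, -1.0]
gripper_width: 0.0088
t 6.25 tcp [0.5082 0.1142 0.1778] yawy 12.6 tilt -1.000 j [-0.72  0.32  0.6   1.69 -0.19  1.19  0.14]
 clampframe grasp [ -2.2 105.3 121.8] F [ 0.28 -0.38 -1.  ] M [ 0.03  -0.011 -0.031] w 0.0088
side 125 A=-0.710 perp off med -0.0081 x -0.0033 foot 0.0982
side crop origin 265 195 scale 4.545454545454546
scene 119 A=-0.695 perp off med -0.0096 x 0.0015 foot 0.0946
scene crop origin 294 175 scale 4.545454545454546
```

View pics/b2.png

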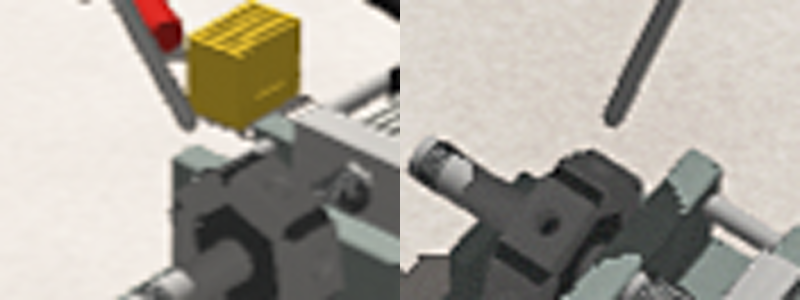

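```bash
python3 - <<'E'
from h import *
from bench import ctrl
s=st();p,d=ctrl.grab_frame('wrist');c=ctrl.camera_params('wrist');np.savez('w2.npz',p=p,d=d,**c)
W=cloud(p,d,c);q=W-CM;x,y,z=q@ex,q@ey,q[...,2];rr=np.hypot(y,z)
m=(d>0)&(abs(x)<.013)&(rr<.047)&(rr>.037)&(z>0);Y,Z=y[m],z[m]
for A in (-.76,-.73,-.7,-.67,-.64): 
  h=-Y*np.sin(A)+Z*np.cos(A); t=-Y*np.cos(A)-Z*np.sin(A); k=abs(t)<.02; print(A,k.sum(),np.median(h[k]),np.std(h[k]),np.polyfit(t[k],h[k],1)[0])
ring=(d>0)&(rr<.05)&(rr>.035)&(z>.02)&(abs(x)<.02);print('ring x',np.percentile(x[ring],[1,99]))
print('pred hole',proj(c,polar(.042,-.7)),'foot pred',proj(c,s['g']-.096*(polar(1,-.7)-CM)))
cv2.imwrite('pics/w2.png',p[...,::-1])
E
```

```text
t 6.35 tcp [0.5091 0.1143 0.1788] yawy 12.6 tilt -1.000 j [-0.72  0.32  0.6   1.69 -0.19  1.19  0.14]
 clampframe grasp [ -1.3 105.2 122.8] F [-0.14 -0.09 -0.75] M [ 0.005 -0.083 -0.02 ] w 0.0087
-0.76 356 0.04358514420526731 0.0010220300178567419 -0.1590702409730346
-0.73 405 0.043825505428337526 0.0012839194189708627 -0.20158188673582958
-0.7 464 0.04398142423954042 0.0015175202852180138 -0.2316401064257261
-0.67 531 0.04409930976284004 0.0017278275163196816 -0.2505649587316613
-0.64 599 0.04396733104736756 0.0018210851904247158 -0.25048849234163373
ring x [-0.01293975  0.01078531]
pred hole (np.float64(322.7684275832544), np.float64(354.3427594595226)) foot pred (np.float64(320.836839739595), np.float64(349.49285304908017))
```

View pics/w2.png

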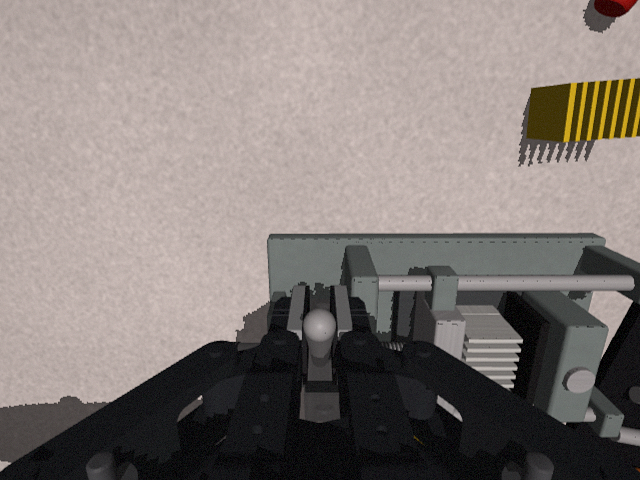

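```bash
python3 -m crank '[[-3,0,-2,0,255],[-7,0,-4,0,255],[-11,0,-4,0,255],[-13,0,-4,0,255],[-13,0,-4,0,255],[-13,0,-4,0,255],[-13,0,-4,0,255],[-13,0,-4,0,255],[-13,0,-4,0,255],[-13,0,-4,0,255]]'; python3 - <<'E'
from h import *
from bench import ctrl
s=st();p,d=ctrl.grab_frame('wrist');c=ctrl.camera_params('wrist');np.savez('w3.npz',p=p,d=d,**c)
W=cloud(p,d,c);q=W-CM;x,y,z=q@ex,q@ey,q[...,2];rr=np.hypot(y,z)
m=(d>0)&(abs(x)<.012)&(rr<.049)&(rr>.038)&(z>0);Y,Z=y[m],z[m]
A=-.7
for i in range(5):
  h=-Y*np.sin(A)+Z*np.cos(A); t=-Y*np.cos(A)-Z*np.sin(A); k=(abs(t)<.018)&(abs(h-np.median(h[abs(t)<.018]))<.002); f=np.polyfit(t[k],h[k],1); A+=-np.arctan(f[0])*1; print('A',A,k.sum(),f)
ring=(d>0)&(rr<.05)&(rr>.038)&(z>.01)&(abs(x)<.02);print('ring x',np.percentile(x[ring],[1,99]))
hs=(d>0)&(abs(z-.013)<.003)&(x>.01)&(x<.05);print('headstock x',np.percentile(x[hs],[3,97]),'y',np.percentile(y[hs],[1,99]))
u,v=proj(c,polar(.042,-.7));print(u,v);u,v=int(u),int(v);cv2.imwrite('pics/w3.png',cv2.resize(p[v-60:v+60,u-80:u+80],(800,600),interpolation=2)[...,::-1]);print(u-80,v-60)
E
```

```text
t: 7.4
tcp_pos: [0.5379, -0.0096, 0.2187]
tool_rot: [-1.959, -2.456, -0.0]
force: [0.1, -0.7, -0.5]
gripper_width: 0.0089
t 7.40 tcp [ 0.5379 -0.0096  0.2187] yawy 12.8 tilt -1.000 j [-0.51  0.33  0.66  1.58 -0.21  1.3   0.4 ]
 clampframe grasp [ -0.7 -22.  162.7] F [ 0.1 -0.7 -0.5] M [-0.017 -0.043  0.041] w 0.0089
A -0.701740152172442 1409 [0.00174015 0.04377227]
A -0.7030586596493356 1403 [0.00131851 0.04377998]
A -0.7035189074980145 1405 [0.00046025 0.04378148]
A -0.7035205413615595 1405 [1.63386355e-06 4.37814698e-02]
A -0.7035205471617125 1405 [5.80015299e-09 4.37814698e-02]
ring x [-0.01340267  0.0142962 ]
headstock x [0.01952874 0.04280787] y [-0.07011896  0.07498683]
321.8968869353521 161.5123895935521
241 101
```

View pics/w3.png

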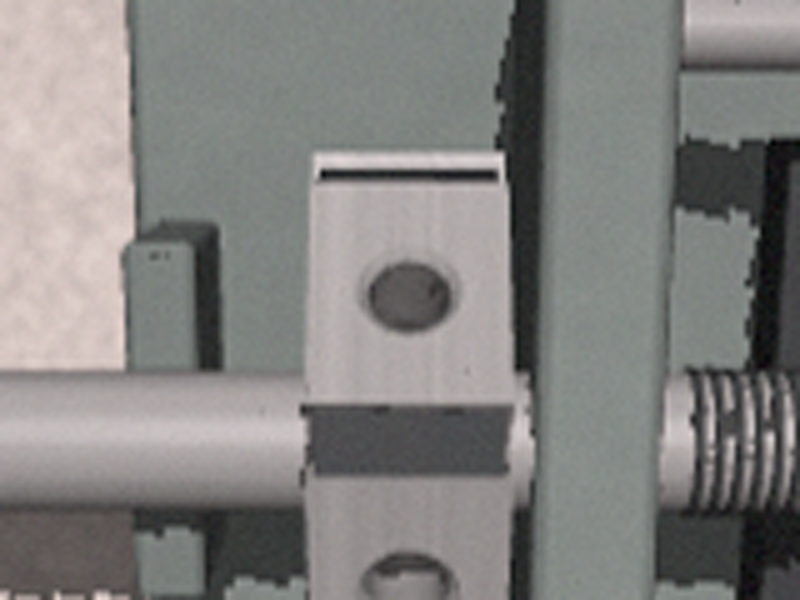

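Hole 0 is clear at crop (410,297), i.e. wrist pixel (323,160), with A = −0.704. Bar and hole can now be compared through the same wrist camera.

```bash
python3 - <<'E'
from h import *
z2=np.load('w2.npz');W=cloud(z2['p'],z2['d'],z2);M=z2['cam_to_world']
g=np.array([.5091,.1143,.1978]) # grasp at w2
q=W-g;m=(z2['d']>0)
sub=np.zeros_like(m);sub[305:345,300:340]=1
m&=sub&(z2['d']<np.nanmin(z2['d'][310:340,305:335][z2['d'][310:340,305:335]>0])+.02)
from scipy.optimize import least_squares
y=q@ey;x=q@ex;z=q[...,2]
v,u=np.nonzero(m);print(m.sum(),u.min(),u.max(),v.min(),v.max())
P=np.c_[x[m],y[m],z[m]]
# capsule fit with fixed direction A=-.70: axis offset (x, perp), end sphere along
U=np.array([0,np.sin(.703),np.cos(.703)]);N=np.array([0,-np.cos(.703),np.sin(.703)])
def f(k):
    a=P@U;e=np.stack([P[:,0]-k[0],P@N-k[1],np.maximum(a-k[2],0)],1);return np.linalg.norm(e,axis=1)-.005
r=least_squares(f,[0,0,.034],loss='soft_l1',f_scale=.001);print('bar x,perp(n),sphere',r.x,np.abs(r.fun).mean())
c=np.load('w3.npz');M=c['cam_to_world'];ray=M[:3,:3]@np.array([(323.0-c['cx'])/c['fx'],(160.4-c['cy'])/c['fy'],1]);o=M[:3,3]-CM
ro=np.array([ray@ex,ray@ey,ray[2]]);oo=np.array([o@ex,o@ey,o[2]])
for h in(.042,.0438):
    k=(h-oo@U)/(ro@U);H=oo+k*ro;print('hole',h,'x',H[0],'n',H@N)
E
```

```text
1200 300 339 308 344
bar x,perp(n),sphere [-0.00050374  0.00352691  0.03463109] 0.00046206630496972896
hole 0.042 x 0.0007645537331002863 n -0.0007794271933843462
hole 0.0438 x 0.0007464292750109069 n 0.0004193996212383759
```

```bash
python3 -m crank '[[4,0.15,0,0,255],[8.5,0.15,0,0,255],[12.25,0.15,0.5,0,255],[12.25,0.15,3,0,255],[12.25,0.15,5,0,255],[12.25,0.15,5,0,255],[12.25,0.15,5,0,255],[11.9,0.15,5.4,0,255],[11.6,0.15,5.75,0,255],[11.25,0.15,6.15,0,255]]'; python3 -c "
from h import *
st()"; python3 -m crank '[[-0.2,0,0.25,0,255],[-0.4,0,0.5,0,255],[-0.6,0,0.75,0,255],[-0.8,0,0.95,0,255],[-0.95,0,1.15,0,255],[-1.1,0,1.3,0,255],[-1.1,0,1.3,0,255],[-1.1,0,1.3,0,255],[-1.1,0,1.3,0,255],[-1.1,0,1.3,0,255]]'; python3 -c "
from h import *
s=st();print(np.hypot(*s['cl'][1:]),-np.arctan2(s['cl'][1],s['cl'][2]))"
```

```text
t: 8.45
tcp_pos: [0.5155, 0.1022, 0.1592]
tool_rot: [-1.959, -2.453, -0.009]
force: [-4.5, 9.2, 15.8]
gripper_width: 0.0089
t 8.45 tcp [0.5155 0.1022 0.1592] yawy 12.8 tilt -1.000 j [-0.69  0.35  0.6   1.71 -0.22  1.15  0.19]
 clampframe grasp [  2.2  92.  103.2] F [-4.52  9.16 15.76] M [ 1.494  1.038 -0.135] w 0.0089
t: 9.45
tcp_pos: [0.5167, 0.089, 0.144]
tool_rot: [-1.96, -2.454, 0.001]
force: [-0.4, 4.4, -5.0]
gripper_width: 0.0092
t 9.45 tcp [0.5167 0.089  0.144 ] yawy 12.8 tilt -1.000 j [-0.66  0.36  0.6   1.73 -0.22  1.12  0.22]
 clampframe grasp [ 0.5 78.9 88. ] F [-0.44  4.39 -5.03] M [1.349 0.12  0.034] w 0.0092
0.1181565362920726 -0.7307410605914051
```

```bash
python3 -m crank '[[-0.15,0,0.2,0,255],[-0.3,0,0.4,0,255],[-0.45,0,0.55,0,255],[-0.6,0,0.7,0,255],[-0.75,0,0.9,0,255],[-0.75,0,0.9,0,255],[-0.75,0,0.9,0,255],[-0.75,0,0.9,0,255],[-0.75,0,0.9,0,255],[-0.75,0,0.9,0,255]]'; python3 look.py pics/b4.png -0.7;  python3 -c "
from h import *
s=st();print(np.hypot(*s['cl'][1:]),-np.arctan2(s['cl'][1],s['cl'][2]))"
```

```text
t: 10.45
tcp_pos: [0.5188, 0.0861, 0.138]
tool_rot: [-1.955, -2.454, -0.009]
force: [-6.2, 10.7, 10.3]
gripper_width: 0.009
t 10.45 tcp [0.5188 0.0861 0.138 ] yawy 12.9 tilt -1.000 j [-0.65  0.37  0.59  1.74 -0.24  1.1   0.25]
 clampframe grasp [ 1.9 75.5 82. ] F [-6.16 10.69 10.35] M [ 2.142  1.351 -0.233] w 0.0090
side 19 A=-0.596 perp off med -0.0074 x -0.0028 foot 0.0510
side crop origin 265 195 scale 4.545454545454546
scene crop origin 294 175 scale 4.545454545454546
t 10.55 tcp [0.5188 0.0861 0.138 ] yawy 12.9 tilt -1.000 j [-0.65  0.37  0.59  1.74 -0.24  1.1   0.25]
 clampframe grasp [ 1.9 75.5 82. ] F [-5.35 10.31 11.  ] M [ 2.151  1.366 -0.207] w 0.0086
0.11147765973719993 -0.7443028074513541
```

View pics/b4.png

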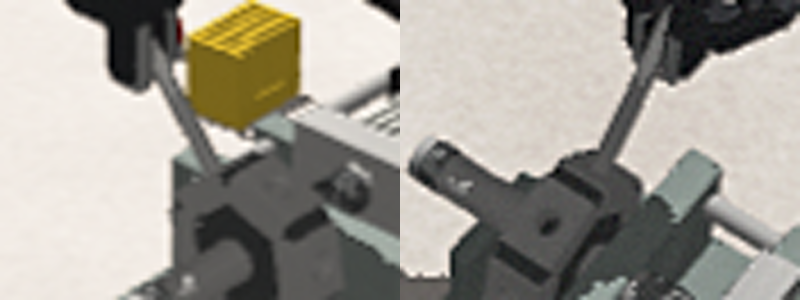

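The bar is in the hole, bottomed with about 15 N purely axial. I work out the lever arc next.

```bash
cat > arc.py <<'E'
from h import *
import sys
r0,p0,r,a,b,sg=[float(t) for t in sys.argv[1:7]]  # commanded start r,phi ; arc radius, from,to ; sign of tool x vs ey
y0,z0=-r0*np.sin(p0),r0*np.cos(p0)
for p in np.linspace(a,b,10): print('%.3f [%.2f,0,%.2f]'%(p,sg*(-r*np.sin(p)-y0)/10,-(r*np.cos(p)-z0)/10))
E
python3 arc.py 107 -.738 110 -.70 -.13 1
```

```text
-0.700 [-0.11,0,-0.50]
-0.637 [-0.66,0,-0.93]
-0.573 [-1.23,0,-1.33]
-0.510 [-1.83,0,-1.68]
-0.447 [-2.45,0,-2.00]
-0.383 [-3.08,0,-2.29]
-0.320 [-3.74,0,-2.53]
-0.257 [-4.41,0,-2.72]
-0.193 [-5.09,0,-2.88]
-0.130 [-5.77,0,-2.99]
```

```bash
python3 -m crank '[[-0.1,0,-0.5,0,255],[-0.65,0,-0.95,0,255],[-1.25,0,-1.35,0,255],[-1.85,0,-1.7,0,255],[-2.45,0,-2.0,0,255],[-3.1,0,-2.3,0,255],[-3.75,0,-2.55,0,255],[-4.4,0,-2.7,0,255],[-5.1,0,-2.9,0,255],[-5.75,0,-3.0,0,255]]'; cat > f.py <<'E'
from h import *
s=st();r=np.hypot(*s['cl'][1:]);p=-np.arctan2(s['cl'][1],s['cl'][2]);F=s['force'];fy=F@ey
t=np.array([-np.cos(p),-np.sin(p)]);u=np.array([-np.sin(p),np.cos(p)])
print('r %.4f phi %.3f Ftan(on tool) %.2f Frad %.2f Fx %.2f  F*r %.3f'%(r,p,fy*t[0]+F[2]*t[1],fy*u[0]+F[2]*u[1],F@ex,-(fy*t[0]+F[2]*t[1])*r))
E
python3 f.py; python3 arc.py 110 -.13 110 -.07 .49 1
```

```text
t: 11.55
tcp_pos: [0.5307, 0.0287, 0.1646]
tool_rot: [-1.955, -2.454, -0.004]
force: [-0.2, 8.6, -5.3]
gripper_width: 0.0089
t 11.55 tcp [0.5307 0.0287 0.1646] yawy 12.9 tilt -1.000 j [-0.56  0.36  0.62  1.68 -0.23  1.17  0.35]
 clampframe grasp [  0.8  17.  108.6] F [-0.25  8.63 -5.26] M [ 2.346e+00  1.030e-01 -1.000e-03] w 0.0089
r 0.1100 phi -0.155 Ftan(on tool) -9.18 Frad -3.89 Fx 1.67  F*r 1.010
-0.070 [-0.66,0,-0.07]
-0.008 [-1.34,0,-0.09]
0.054 [-2.02,0,-0.08]
0.117 [-2.71,0,-0.02]
0.179 [-3.38,0,0.08]
0.241 [-4.05,0,0.23]
0.303 [-4.71,0,0.41]
0.366 [-5.36,0,0.63]
0.428 [-5.99,0,0.90]
0.490 [-6.60,0,1.20]
```

```bash
python3 -m crank '[[-0.65,0,-0.05,0,255],[-1.35,0,-0.1,0,255],[-2.0,0,-0.1,0,255],[-2.7,0,0,0,255],[-3.4,0,0.1,0,255],[-4.05,0,0.25,0,255],[-4.7,0,0.4,0,255],[-5.35,0,0.65,0,255],[-6.0,0,0.9,0,255],[-6.6,0,1.2,0,255]]' 30; python3 f.py; python3 - <<'E'
from h import *
from bench import ctrl
for n in('scene','side'):
    p,d=ctrl.grab_frame(n);c=ctrl.camera_params(n);W=cloud(p,d,c);q=W-CM;x,y,z=q@ex,q@ey,q[...,2];rr=np.hypot(y,z)
    m=(d>0)&(abs(x)<.012)&(rr<.050)&(rr>.036)&(z>-.02);Y,Z=y[m],z[m];best=[]
    for A in np.arange(-.53,.53,.01):
        ks=A+1.0472*np.arange(-2,3);h=np.max(-Y[:,None]*np.sin(ks)+Z[:,None]*np.cos(ks),1);best.append((round(float(np.median(abs(h-np.median(h)))),5),round(float(A),3)))
    print(n,m.sum(),sorted(best)[:4])
    hs=(d>0)&(z>.0)&(z<.04)&(abs(y)<.03)&(x>.05)&(x<.2)
    np.savez(n+'1.npz',p=p,d=d,**c)
E
python3 look.py pics/b5.png 0.5
```

```text
t: 12.55
tcp_pos: [0.5467, -0.0389, 0.1548]
tool_rot: [1.959, 2.455, 0.002]
force: [-0.7, 5.5, 5.0]
gripper_width: 0.0081
t 12.55 tcp [ 0.5467 -0.0389  0.1548] yawy 12.8 tilt -1.000 j [-0.43  0.41  0.64  1.66 -0.26  1.16  0.49]
 clampframe grasp [  1.4 -52.5  98.8] F [-0.71  5.54  4.97] M [1.155 0.286 0.02 ] w 0.0081
r 0.1119 phi 0.488 Ftan(on tool) -7.24 Frad 1.78 Fx 0.54  F*r 0.810
scene 199 [(0.00111, 0.21), (0.00112, 0.22), (0.00112, 0.25), (0.00114, 0.2)]
side 369 [(0.0013, 0.32), (0.0013, 0.33), (0.00134, 0.28), (0.00134, 0.29)]
t 12.65 tcp [ 0.5466 -0.0405  0.1542] yawy 12.7 tilt -1.000 j [-0.43  0.41  0.64  1.66 -0.26  1.16  0.49]
 clampframe grasp [  0.9 -54.1  98.2] F [0.55 3.51 1.3 ] M [0.69  0.055 0.042] w 0.0081
side 40 A=0.453 perp off med 0.0078 x -0.0034 foot 0.0608
side crop origin 284 202 scale 4.545454545454546
scene crop origin 278 192 scale 4.545454545454546
```

View pics/b5.png

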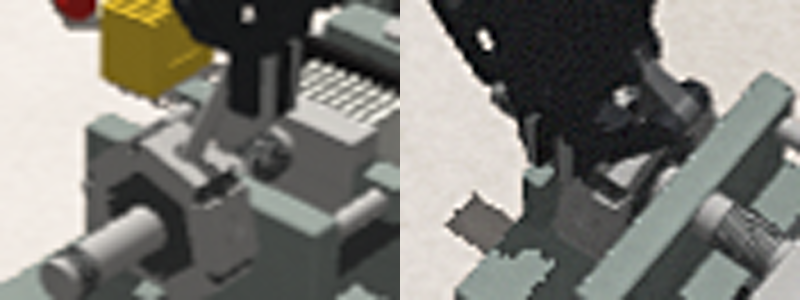

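```bash
cat > ringfit.py <<'E'
from h import *
from scipy.ndimage import uniform_filter
def normals(n):
    z=np.load(n);d=z['d'];W=cloud(z['p'],d,z);q=W-CM;Q=np.stack([q@ex,q@ey,q[...,2]],-1);rr=np.hypot(Q[...,1],Q[...,2])
    m=(d>0)&(abs(Q[...,0])<.0135)&(rr<.050)&(rr>.036)&(Q[...,2]>-.03)
    out=[]
    for v,u in zip(*np.nonzero(m)):
        w=m[v-3:v+4,u-3:u+4]
        if w.sum()<38: continue
        P=Q[v-3:v+4,u-3:u+4][w];c=P-P.mean(0);U,S,V=np.linalg.svd(c);nn=V[2]*np.sign(V[2]@np.array([0,*Q[v,u,1:]]))
        if abs(nn[0])<.15 and S[2]/np.sqrt(len(P))<.0006: out.append((np.arctan2(-nn[1],nn[2]),P.mean(0)@nn))
    return np.array(out)
if __name__=='__main__':
    import sys
    for n in sys.argv[1:]:
        o=normals(n)
        if len(o)<3: print(n,len(o)); continue
        h,e=np.histogram(o[:,0],bins=np.arange(-1.6,2.0,.1));print(n,len(o),{round(float(b),2):int(c) for b,c in zip(e,h) if c>2})
        for k in range(-2,4):
            pass
        ph=o[:,0]*6; good=(o[:,1]>.037)&(o[:,1]<.0455); print(' mod60 mean A', np.angle(np.exp(1j*ph[good]).mean())/6,'conc',abs(np.exp(1j*ph[good]).mean()))
E
python3 ringfit.py scene0.npz side0.npz w3.npz scene1.npz side1.npz
```

```text
scene0.npz 0
side0.npz 0
w3.npz 1912 {-1.4: 103, -1.1: 23, -1.0: 15, -0.9: 291, -0.8: 415, -0.7: 68, -0.4: 7, -0.3: 26, -0.2: 41, -0.1: 4, 0.0: 4, 0.2: 15, 0.3: 300, 0.4: 399, 0.5: 57, 0.6: 27, 0.7: 4, 0.9: 102}
 mod60 mean A 0.3395104496431613 conc 0.5843143630359906
scene1.npz 0
side1.npz 0
```

```bash
python3 -m crank '[[0.1,0,0,0,255],[0.1,0,0,0,255],[-0.4,0,-0.9,0,255],[-0.9,0,-1.8,0,255],[-1.4,0,-2.7,0,255],[-1.9,0,-3.6,0,255],[-2.4,0,-4.5,0,255],[-2.4,0,-6.5,0,255],[-2.4,0,-6.5,0,255],[-2.4,0,-6.5,0,255]]' 40; cat > wr.py <<'E'
from h import *
from bench import ctrl
import sys
s=st();p,d=ctrl.grab_frame('wrist');c=ctrl.camera_params('wrist');np.savez(sys.argv[1],p=p,d=d,**c)
W=cloud(p,d,c);q=W-CM;Q=np.stack([q@ex,q@ey,q[...,2]],-1);x,y,z=Q[...,0],Q[...,1],Q[...,2];rr=np.hypot(y,z)
m=(d>0)&(abs(x)<.012)&(rr<.049)&(rr>.038)&(z>0);Y,Z=y[m],z[m]
for A in [float(a) for a in sys.argv[2:]]:
  for i in range(8):
    h=-Y*np.sin(A)+Z*np.cos(A); t=-Y*np.cos(A)-Z*np.sin(A); b=abs(t)<.018
    if b.sum()<30: break
    k=b&(abs(h-np.median(h[b]))<.002)
    if k.sum()<30: break
    f=np.polyfit(t[k],h[k],1); A-=np.arctan(f[0])
  print('flat A %.3f n %d h %.4f'%(A,k.sum(),np.median(h[k])))
# bar axis near grasp: points above grasp between fingers, inside the lean plane
g=Q-s['cl']; B=(d>0)&(abs(g[...,0])<.0065)&(g[...,2]>.006)&(np.hypot(g[...,1],g[...,2])<.045)
P=g[B]
if len(P)>60:
    from scipy.optimize import least_squares
    def f(k):
        U=np.array([0,-np.sin(k[3]),np.cos(k[3])]);N=np.array([0,-np.cos(k[3]),-np.sin(k[3])])
        a=P@U;e=np.stack([P[:,0]-k[0],P@N-k[1],np.maximum(a-k[2],0)],1);return np.linalg.norm(e,axis=1)-.005
    for A0 in (.5,-.5):
        r=least_squares(f,[0,0,.034,A0],loss='soft_l1',f_scale=.001);print('bar fit n',len(P),'x,perp(toward +A),sphere,A',r.x.round(4),'res',np.abs(r.fun).mean().round(5),'foot len',.130-r.x[2])
E
python3 wr.py w4.npz -.5 .5; python3 look.py pics/b6.png 0.5
```

```text
t: 13.75
tcp_pos: [0.5515, -0.0628, 0.2186]
tool_rot: [1.961, 2.453, 0.001]
force: [0.1, 0.4, -1.0]
gripper_width: 0.0079
t 13.75 tcp [ 0.5515 -0.0628  0.2186] yawy 12.7 tilt -1.000 j [-0.4   0.37  0.66  1.54 -0.23  1.31  0.51]
 clampframe grasp [  0.8 -76.9 162.6] F [ 0.08  0.41 -1.02] M [-0.017  0.021  0.021] w 0.0079
flat A -0.365 n 1379 h 0.0442
flat A 0.416 n 1155 h 0.0409
bar fit n 4269 x,perp(toward +A),sphere,A [-0.0007 -0.0158  0.0325  0.357 ] res 0.00112 foot len 0.09754611601320878
bar fit n 4269 x,perp(toward +A),sphere,A [-0.0007 -0.016   0.6186  0.3786] res 0.00125 foot len -0.48855078937690366
t 13.80 tcp [ 0.551  -0.0624  0.2179] yawy 12.8 tilt -1.000 j [-0.4   0.37  0.66  1.54 -0.23  1.31  0.51]
 clampframe grasp [  0.3 -76.4 161.9] F [-0.85 -1.11 -1.55] M [-0.01   0.004 -0.012] w 0.0076
side 118 A=0.356 perp off med 0.0023 x -0.0032 foot 0.0981
side crop origin 284 202 scale 4.545454545454546
scene 26 A=0.392 perp off med 0.0015 x 0.0042 foot 0.0932
scene crop origin 278 192 scale 4.545454545454546
```

```bash
python3 - <<'E'
import cv2,numpy as np
b=cv2.imread('pics/b6.png');w=np.load('w4.npz')['p'][...,::-1]
o=np.zeros((600,800,3),np.uint8);o[:300]=b;o[300:,:400]=cv2.resize(w,(400,300));o[300:,400:]=cv2.resize(w[90:330,200:520],(400,300))
cv2.imwrite('pics/b7.png',o)
E
```

```text
(no output)
```

View pics/b7.png

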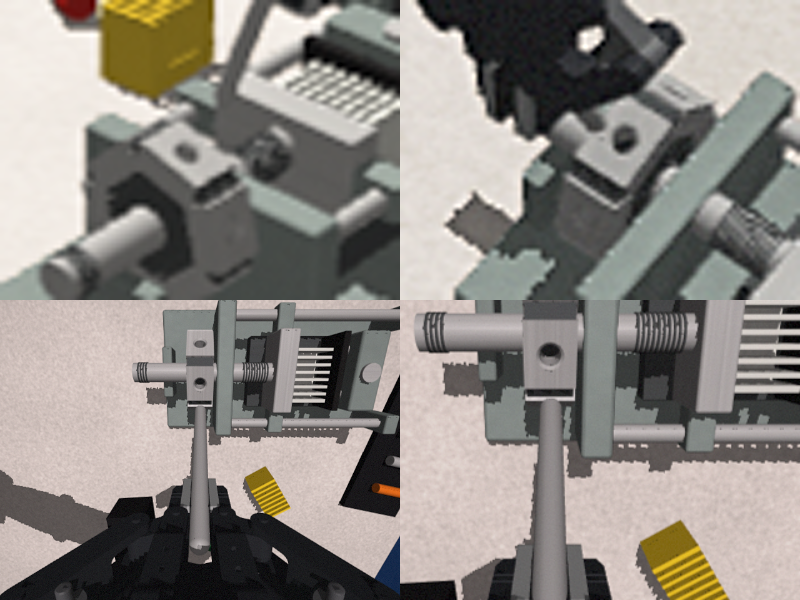

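The wrist view shows two holes, at crop (549,354) and one further up. The next hole is therefore at A ≈ −0.63 and the one just left at ≈ +0.42. The bar hangs at about +0.37 and the collar has turned about 1.13 rad. A half turn of the tool flips the bar to about −0.37.

```bash
python3 -m crank '[[2,0,0,8.5,255],[5,0,0,17,255],[9,0,0,25.5,255],[13,0,0,34,255],[16,0,0,42.5,255],[16,0,0,51,255],[16,0,0,59.5,255],[16,0,0,68,255],[16,0,0,76.5,255],[16,0,0,85,255]]' 40 | head -2;  python3 -m crank '[[0,0,0,8.5,255],[0,0,0,17,255],[0,0,0,25.5,255],[0,0,0,34,255],[0,0,0,42.5,255],[0,0,0,51,255],[0,0,0,59.5,255],[0,0,0,68,255],[0,0,0,76.5,255],[0,0,0,85,255]]' | head -2; python3 f.py;  python3 -m crank '[[0,0,0,8.5,255],[0,0,0,10,255],[0,0,0,10,255],[0,0,0,10,255],[0,0,0,10,255],[0,0,0,10,255],[0,0,0,10,255],[0,0,0,10,255],[0,0,0,10,255],[0,0,0,10,255]]' | head -2; python3 wr.py w5.npz -.63 .41; python3 look.py pics/b8.png -.4
```

```text
t: 14.9
tcp_pos: [0.5152, 0.0939, 0.2174]
t: 15.9
tcp_pos: [0.5153, 0.094, 0.2174]
t 15.90 tcp [0.5153 0.094  0.2174] yawy -157.6 tilt -1.000 j [-1.08  0.49  1.24  1.63 -0.47  1.36 -2.52]
 clampframe grasp [  0.2  84.1 161.4] F [ 0.48 -0.22 -0.52] M [-0.013  0.027  0.003] w 0.0078
r 0.1820 phi -0.480 Ftan(on tool) 0.05 Frad -0.61 Fx 0.42  F*r -0.008
t: 16.9
tcp_pos: [0.5159, 0.0938, 0.2183]
t 16.90 tcp [0.5159 0.0938 0.2183] yawy -167.2 tilt -1.000 j [-1.08  0.49  1.25  1.63 -0.48  1.37 -2.68]
 clampframe grasp [  0.8  83.7 162.3] F [ 0.18  0.48 -1.04] M [ 0.045  0.042 -0.004] w 0.0078
flat A -0.752 n 1150 h 0.0443
flat A 0.279 n 1808 h 0.0422
bar fit n 4339 x,perp(toward +A),sphere,A [-4.000e-04  1.380e-02  8.997e-01 -3.823e-01] res 0.00118 foot len -0.7696988382518327
bar fit n 4339 x,perp(toward +A),sphere,A [ 0.0013  0.0215  0.0886 -0.3924] res 0.00243 foot len 0.04144802290693628
t 16.95 tcp [0.5159 0.0938 0.2183] yawy -167.2 tilt -1.000 j [-1.08  0.49  1.25  1.63 -0.48  1.37 -2.68]
 clampframe grasp [  0.7  83.7 162.3] F [-0.63  0.67  0.04] M [-0.033 -0.027 -0.022] w 0.0079
side 63 A=-0.372 perp off med -0.0121 x -0.0039 foot 0.1000
side crop origin 269 194 scale 4.545454545454546
scene 36 A=-0.369 perp off med -0.0130 x 0.0035 foot 0.0978
scene crop origin 291 177 scale 4.545454545454546
```

```bash
cat > fl.py <<'E'
from h import *
def fit(W,d,lab):
    q=W-CM;x,y,z=q@ex,q@ey,q[...,2];rr=np.hypot(y,z)
    m=(d>0)&(abs(x)<.0125)&(rr<.051)&(rr>.036)&(z>-.01);Y,Z=y[m],z[m];res=[]
    for A in np.arange(-1.5,1.6,.05):
        h=-Y*np.sin(A)+Z*np.cos(A);t=-Y*np.cos(A)-Z*np.sin(A);b=(abs(t)<.021)
        if b.sum()<60: continue
        # ransac-like: line fit in (t,h)
        pts=np.c_[t[b],h[b]].astype(np.float32);vx,vy,x0,y0=cv2.fitLine(pts,cv2.DIST_HUBER,0,.001,.001).ravel()
        dA=np.arctan2(vy,vx) if vx>0 else np.arctan2(-vy,-vx)
        r=abs((pts[:,0]-x0)*vy-(pts[:,1]-y0)*vx);res.append((A,A-dA,int(b.sum()),float((r<.0007).mean()),y0))
    print(lab)
    for a in res:
        if abs(a[1]-a[0])<.03: print('   A %.3f n %d inl %.2f h %.4f'%a[1:])
if __name__=='__main__':
    import sys
    for n in sys.argv[1:]:
        z=np.load(n);fit(cloud(z['p'],z['d'],z),z['d'],n)
E
python3 - <<'E'
from h import *
from bench import ctrl
for n in('scene','side'):
    p,d=ctrl.grab_frame(n);np.savez(n+'2.npz',p=p,d=d,**ctrl.camera_params(n))
E
python3 fl.py scene0.npz side0.npz w3.npz w4.npz w5.npz scene2.npz side2.npz
```

```text
scene0.npz
   A -0.673 n 102 inl 0.48 h 0.0425
   A -0.660 n 108 inl 0.35 h 0.0424
   A -0.620 n 115 inl 0.26 h 0.0420
   A -0.562 n 123 inl 0.22 h 0.0420
   A -0.436 n 143 inl 0.22 h 0.0421
   A -0.395 n 153 inl 0.25 h 0.0422
   A 0.356 n 223 inl 0.31 h 0.0414
   A 0.420 n 221 inl 0.24 h 0.0409
   A 0.452 n 220 inl 0.23 h 0.0409
   A 0.479 n 221 inl 0.22 h 0.0408
   A 0.799 n 199 inl 0.18 h 0.0410
   A 1.340 n 141 inl 0.36 h 0.0399
side0.npz
   A 0.278 n 142 inl 0.28 h 0.0395
   A 0.305 n 151 inl 0.32 h 0.0398
   A 0.356 n 153 inl 0.29 h 0.0395
   A 0.401 n 159 inl 0.20 h 0.0391
   A 0.431 n 163 inl 0.22 h 0.0392
   A 0.471 n 160 inl 0.20 h 0.0391
   A 0.787 n 173 inl 0.21 h 0.0399
   A 0.862 n 176 inl 0.19 h 0.0398
   A 0.937 n 174 inl 0.21 h 0.0402
   A 1.022 n 182 inl 0.21 h 0.0396
   A 1.155 n 181 inl 0.18 h 0.0393
   A 1.181 n 178 inl 0.16 h 0.0391
   A 1.232 n 174 inl 0.19 h 0.0392
w3.npz
   A -0.684 n 1816 inl 0.54 h 0.0436
   A -0.668 n 1937 inl 0.47 h 0.0437
   A -0.611 n 1979 inl 0.30 h 0.0430
   A -0.374 n 2125 inl 0.22 h 0.0435
   A 0.327 n 1628 inl 0.56 h 0.0423
   A 0.
[... 685 characters left out ...]
.34 h 0.0395
   A 1.245 n 528 inl 0.38 h 0.0392
scene2.npz
   A -0.693 n 98 inl 0.38 h 0.0423
   A -0.670 n 95 inl 0.31 h 0.0423
   A -0.562 n 122 inl 0.20 h 0.0422
   A -0.488 n 129 inl 0.17 h 0.0420
   A 0.359 n 222 inl 0.27 h 0.0409
   A 0.388 n 222 inl 0.28 h 0.0408
   A 0.867 n 201 inl 0.15 h 0.0407
   A 1.295 n 147 inl 0.39 h 0.0403
side2.npz
   A -0.568 n 62 inl 0.21 h 0.0388
   A 0.273 n 150 inl 0.27 h 0.0390
   A 0.300 n 154 inl 0.26 h 0.0391
   A 0.347 n 162 inl 0.21 h 0.0388
   A 0.387 n 164 inl 0.25 h 0.0387
   A 0.435 n 162 inl 0.26 h 0.0392
   A 1.033 n 183 inl 0.16 h 0.0394
   A 1.101 n 186 inl 0.15 h 0.0394
   A 1.171 n 181 inl 0.18 h 0.0396
   A 1.204 n 181 inl 0.19 h 0.0393
```

The flat fits agree across two wrist views: the collar holes are now at −0.74 and +0.308, so it turned about 1.0 rad. The axis lies about 1.5 mm further to +y than I assumed. The bar has crept sideways in the pads, so I will insert it, then re-grasp it centred. First I fit the bar properly from both cameras.

```bash
sed -i 's/^CM=.*//; s/CM=np.array(\[.5337,.0120,.075\])/CM=np.array([.5334,.0135,.075])/' h.py; cat > cyl.py <<'E'
from h import *
from scipy.optimize import least_squares
def cyl(files,gcl,A0):
    """capsule end fit of the bar below the fingers, clamp frame, relative to grasp gcl"""
    res=[]
    for n in files:
        z=np.load(n);d=z['d'];q=cloud(z['p'],d,z)-CM;Q=np.stack([q@ex,q@ey,q[...,2]],-1)-gcl
        U=np.array([0,-np.sin(A0),np.cos(A0)]);N=np.array([0,-np.cos(A0),-np.sin(A0)])
        a=Q@U;p=Q@N
        m=(d>0)&(abs(Q[...,0])<.014)&(Q[...,2]<-.028)&(abs(p)<.035)&(a>-.11)&(np.linalg.norm(Q,axis=-1)<.115)
        if (Q+gcl)[...,2][m].size<15: print(n,'few',m.sum());continue
        mm=m&((Q+gcl)[...,2]>.035)&(np.hypot((Q+gcl)[...,1],(Q+gcl)[...,2])>.05);P=Q[mm]
        def f(k):
            U=np.array([0,-np.sin(k[3]),np.cos(k[3])]);N=np.array([0,-np.cos(k[3]),-np.sin(k[3])])
            e=np.stack([P[:,0]-k[0],P@N-k[1],np.minimum(P@U-k[2],0)],1);return np.linalg.norm(e,axis=1)-.005
        r=least_squares(f,[0,np.median(P@N),-.09,A0],loss='soft_l1',f_scale=.001)
        k=r.x;print(n,len(P),'x %.4f perp(+A) %.4f foot %.4f A %.3f'%(k[0],k[1],.005-k[2],k[3]),'res %.4f'%np.abs(r.fun).mean())
        res.append([k[0],k[1],.005-k[2],k[3]])
    return np.mean(res,0)
E
python3 - <<'E'
from cyl import *
s=st();k=cyl(['scene2.npz','side2.npz'],s['cl'],-.37);print(k)
A=k[3];U=np.array([0,-np.sin(A),np.cos(A)]);N=np.array([0,-np.cos(A),-np.sin(A)])
foot=s['cl']+np.array([k[0],0,0])+k[1]*N-k[2]*U;print('foot',foot)
H=-.74;print('mouth',-.042*np.sin(H),.042*np.cos(H))
E
python3 fl.py w5.npz | grep -E "inl 0.[4-9]"
```

```text
t 17.15 tcp [0.5159 0.0937 0.2183] yawy -167.2 tilt -1.000 j [-1.08  0.49  1.25  1.63 -0.48  1.37 -2.68]
 clampframe grasp [  0.7  82.1 162.3] F [-0.29  1.22 -0.11] M [-0.009 -0.032 -0.022] w 0.0079
scene2.npz 125 x -0.0007 perp(+A) 0.0148 foot 0.0959 A -0.347 res 0.0008
side2.npz 133 x -0.0006 perp(+A) 0.0139 foot 0.0999 A -0.362 res 0.0012
[-0.00066718  0.0143437   0.09791781 -0.3545049 ]
foot [5.67656947e-05 3.46824791e-02 7.54578764e-02]
mouth 0.028320092288382094 0.031015679466642694
   A -0.755 n 1553 inl 0.57 h 0.0430
   A 0.271 n 2441 inl 0.56 h 0.0424
```

The bar sits about 14 mm off the pad centre, at the pad edge, so forcing it to swing is risky. Plan: flip back, put it into the hole it nearly matches (+0.28), re-grasp it centred, lever to about 0.52, then flip into the next hole.

```bash
python3 -m crank '[[2,0,0,-8.5,255],[6,0,0,-17,255],[10,0,0,-25.5,255],[14.5,0,0,-34,255],[14.5,0,0,-42.5,255],[14.5,0,0,-51,255],[14.5,0,0,-59.5,255],[14.5,0,0,-68,255],[14.5,0,0,-76.5,255],[14.5,0,0,-85,255]]' | head -2;  python3 -m crank '[[0,0,0,-8.5,255],[0,0,0,-17,255],[0,0,0,-25.5,255],[0,0,0,-34,255],[0,0,0,-42.5,255],[0,0,0,-51,255],[0,0,0,-59.5,255],[0,0,0,-68,255],[0,0,0,-76.5,255],[0,0,0,-85,255]]' | head -2; python3 -m crank '[[0,0,0,-8.5,255],[0,0,0,-10,255],[0,0,0.7,-10,255],[0,0,1.4,-10,255],[0,0,2.1,-10,255],[0,0,2.1,-10,255],[0,0,2.1,-10,255],[0,0,2.1,-10,255],[0,0,2.1,-10,255],[0,0,2.1,-10,255]]'|head -2; python3 - <<'E'
from cyl import *
from bench import ctrl
s=st()
for n in('scene','side'):
    p,d=ctrl.grab_frame(n);np.savez(n+'3.npz',p=p,d=d,**ctrl.camera_params(n))
k=cyl(['scene3.npz','side3.npz'],s['cl'],.36);A=k[3];U=np.array([0,-np.sin(A),np.cos(A)]);N=np.array([0,-np.cos(A),-np.sin(A)])
foot=s['cl']+np.array([k[0],0,0])+k[1]*N-k[2]*U;print('foot',foot)
E
```

```text
t: 18.15
tcp_pos: [0.5478, -0.0479, 0.2182]
t: 19.15
tcp_pos: [0.5478, -0.048, 0.2182]
t: 20.15
tcp_pos: [0.5481, -0.0477, 0.1976]
t 20.15 tcp [ 0.5481 -0.0477  0.1976] yawy 12.8 tilt -1.000 j [-0.32  0.35  0.5   1.58 -0.18  1.25  0.43]
 clampframe grasp [  0.8 -62.9 141.6] F [ 0.25 -0.26 -1.18] M [ 0.039 -0.     0.039] w 0.0079
scene3.npz 21 x -0.0001 perp(+A) -0.0135 foot 0.0964 A 0.370 res 0.0003
side3.npz 107 x -0.0000 perp(+A) -0.0128 foot 0.0981 A 0.362 res 0.0010
foot [ 0.00073267 -0.01588331  0.05551024]
```

```bash
python3 -m crank '[[0.15,0,0.5,0,255],[0.3,0,1.0,0,255],[0.45,0,1.5,0,255],[0.6,0,2.0,0,255],[0.75,0,2.5,0,255],[0.85,0,2.9,0,255],[0.95,0,3.3,0,255],[1.05,0,3.6,0,255],[1.15,0,3.9,0,255],[1.15,0,3.9,0,255]]'; python3 f.py
```

```text
t: 21.25
tcp_pos: [0.5451, -0.0362, 0.1579]
tool_rot: [-1.96, -2.454, 0.0]
force: [-0.4, 0.2, 0.1]
gripper_width: 0.0076
t 21.25 tcp [ 0.5451 -0.0362  0.1579] yawy 12.8 tilt -1.000 j [-0.33  0.38  0.49  1.65 -0.19  1.16  0.43]
 clampframe grasp [  0.4 -51.  101.9] F [-0.39  0.22  0.14] M [ 0.012  0.024 -0.031] w 0.0076
r 0.1139 phi 0.464 Ftan(on tool) -0.33 Frad -0.01 Fx -0.33  F*r 0.038
```

```bash
python3 -m crank '[[0,0,0,0,180],[0,0,0,0,180],[0,0,0,0,180],[0.8,0,0,0,180],[1.5,0,0,0,180],[1.5,0,0,0,180],[1.5,0,0,0,255],[1.5,0,0,0,255],[1.5,0,0,0,255],[1.5,0,0,0,255]]' 80; python3 f.py; python3 - <<'E'
from cyl import *
from bench import ctrl
s=st(False)
for n in('scene','side'):
    p,d=ctrl.grab_frame(n);np.savez(n+'4.npz',p=p,d=d,**ctrl.camera_params(n))
cyl(['scene4.npz','side4.npz'],s['cl'],.3)
p,d=ctrl.grab_frame('wrist');np.savez('w6.npz',p=p,d=d,**ctrl.camera_params('wrist'))
E
python3 fl.py scene4.npz side4.npz w6.npz | grep -E "npz|inl 0.[3-9]"
```

```text
t: 22.25
tcp_pos: [0.5421, -0.0216, 0.1584]
tool_rot: [-1.961, -2.454, -0.001]
force: [-0.3, 1.0, -0.1]
gripper_width: 0.0079
t 22.25 tcp [ 0.5421 -0.0216  0.1584] yawy 12.8 tilt -1.000 j [-0.36  0.37  0.48  1.66 -0.19  1.16  0.4 ]
 clampframe grasp [  0.7 -36.1 102.4] F [-0.32  0.98 -0.13] M [0.329 0.122 0.022] w 0.0079
r 0.1086 phi 0.339 Ftan(on tool) -0.92 Frad -0.47 Fx -0.09  F*r 0.100
scene4.npz 7 x -0.0002 perp(+A) -0.0030 foot 0.1042 A 0.299 res 0.0004
side4.npz 48 x 0.0001 perp(+A) 0.0034 foot 0.2480 A 0.402 res 0.0009
scene4.npz
   A 1.267 n 165 inl 0.34 h 0.0411
   A 1.298 n 155 inl 0.41 h 0.0416
side4.npz
   A 0.291 n 153 inl 0.31 h 0.0403
w6.npz
   A -0.770 n 2964 inl 0.59 h 0.0428
   A -0.716 n 3186 inl 0.42 h 0.0427
   A 0.221 n 2953 inl 0.36 h 0.0424
   A 0.246 n 2733 inl 0.53 h 0.0427
```

```bash
python3 arc.py 108.6 .339 108.6 .37 .66 1
```

```text
0.370 [-0.32,0,0.12]
0.402 [-0.64,0,0.25]
0.434 [-0.96,0,0.39]
0.467 [-1.27,0,0.54]
0.499 [-1.58,0,0.71]
0.531 [-1.89,0,0.88]
0.563 [-2.19,0,1.06]
0.596 [-2.48,0,1.25]
0.628 [-2.77,0,1.45]
0.660 [-3.05,0,1.66]
```

```bash
python3 -m crank '[[-0.3,0,0.1,0,255],[-0.65,0,0.25,0,255],[-0.95,0,0.4,0,255],[-1.25,0,0.55,0,255],[-1.6,0,0.7,0,255],[-1.9,0,0.9,0,255],[-2.2,0,1.05,0,255],[-2.5,0,1.25,0,255],[-2.75,0,1.45,0,255],[-3.05,0,1.65,0,255]]'; python3 f.py; python3 - <<'E'
from cyl import *
from bench import ctrl
s=st(False)
for n in('scene','side'):
    p,d=ctrl.grab_frame(n);np.savez(n+'5.npz',p=p,d=d,**ctrl.camera_params(n))
cyl(['scene5.npz','side5.npz'],s['cl'],.5)
p,d=ctrl.grab_frame('wrist');np.savez('w7.npz',p=p,d=d,**ctrl.camera_params('wrist'))
E
python3 fl.py scene5.npz side5.npz w7.npz | grep -E "npz|inl 0.[3-9]"
```

```text
t: 23.4
tcp_pos: [0.5491, -0.0483, 0.1441]
tool_rot: [-1.957, -2.454, -0.008]
force: [-4.9, 6.7, 16.0]
gripper_width: 0.0078
t 23.40 tcp [ 0.5491 -0.0483  0.1441] yawy 12.9 tilt -1.000 j [-0.3   0.4   0.49  1.66 -0.21  1.14  0.47]
 clampframe grasp [  1.6 -63.8  88.1] F [-4.91  6.69 15.99] M [2.237 1.389 0.125] w 0.0078
r 0.1087 phi 0.627 Ftan(on tool) -15.54 Frad 8.49 Fx -3.30  F*r 1.690
scene5.npz
   A -0.525 n 72 inl 0.56 h 0.0417
   A -0.527 n 71 inl 0.56 h 0.0413
   A 1.533 n 81 inl 0.36 h 0.0417
side5.npz
   A -0.433 n 65 inl 0.34 h 0.0384
   A -0.420 n 67 inl 0.36 h 0.0388
   A -0.379 n 76 inl 0.32 h 0.0387
  return _methods._mean(a, axis=axis, dtype=dtype,
  ret = ret.dtype.type(ret / rcount)
Traceback (most recent call last):
  File "cyl.py", line 16, in cyl
    r=least_squares(f,[0,np.median(P@N),-.09,A0],loss='soft_l1',f_scale=.001)
ValueError: Initial guess is outside of provided bounds
Traceback (most recent call last):
  File "fl.py", line 18, in <module>
    z=np.load(n);fit(cloud(z['p'],z['d'],z),z['d'],n)
FileNotFoundError: [Errno 2] No such file or directory: 'w7.npz'
```

```bash
python3 -m crank '[[0.3,0,0,0,180],[0.3,0,-0.2,0,180],[0.6,0,-0.2,0,180],[1.0,0,-0.2,0,180],[1.0,0,-0.2,0,180],[1.0,0,-0.2,0,255],[1.0,0,-0.2,0,255],[1.0,0,-0.2,0,255],[1.0,0,-0.2,0,255],[1.0,0,-0.2,0,255]]' 50; python3 f.py; python3 - <<'E'
from bench import ctrl
from h import *
for n in('scene','side','wrist'):
    p,d=ctrl.grab_frame(n);np.savez(n[:5]+'6.npz',p=p,d=d,**ctrl.camera_params(n))
E
python3 fl.py scene6.npz side6.npz wrist6.npz | grep -E "npz|inl 0.[3-9]"
```

```text
t: 24.5
tcp_pos: [0.5467, -0.0417, 0.1438]
tool_rot: [1.961, 2.454, 0.0]
force: [0.1, 0.1, -0.8]
gripper_width: 0.0083
t 24.50 tcp [ 0.5467 -0.0417  0.1438] yawy 12.8 tilt -1.000 j [-0.32  0.4   0.49  1.66 -0.2   1.13  0.44]
 clampframe grasp [  0.7 -56.8  87.8] F [ 0.08  0.09 -0.82] M [ 0.099 -0.158 -0.02 ] w 0.0083
r 0.1046 phi 0.574 Ftan(on tool) 0.39 Frad -0.73 Fx 0.09  F*r -0.041
scene6.npz
   A 1.516 n 96 inl 0.40 h 0.0420
   A 1.534 n 88 inl 0.38 h 0.0415
side6.npz
   A -0.444 n 69 inl 0.30 h 0.0387
   A -0.402 n 71 inl 0.30 h 0.0387
wrist6.npz
   A -0.536 n 4126 inl 0.64 h 0.0431
   A -0.499 n 4341 inl 0.54 h 0.0429
   A 0.462 n 3205 inl 0.41 h 0.0425
   A 0.484 n 2939 inl 0.55 h 0.0425
```

```bash
python3 -m crank '[[0,0,0,0,255],[-0.45,0,-0.8,0,255],[-0.9,0,-1.6,0,255],[-1.35,0,-2.4,0,255],[-1.75,0,-3.2,0,255],[-2.15,0,-3.95,0,255],[-2.4,0,-5,0,255],[-2.4,0,-7.5,0,255],[-2.4,0,-7.5,0,255],[-2.4,0,-7.5,0,255]]'; python3 - <<'E'
from cyl import *
from bench import ctrl
s=st()
for n in('scene','side','wrist'):
    p,d=ctrl.grab_frame(n);np.savez(n[:5]+'7.npz',p=p,d=d,**ctrl.camera_params(n))
cyl(['scene7.npz','side7.npz'],s['cl'],.5)
E
python3 fl.py scene7.npz side7.npz wrist7.npz | grep -E "npz|inl 0.[3-9]"
```

```text
t: 25.65
tcp_pos: [0.5522, -0.0653, 0.2195]
tool_rot: [1.96, 2.454, 0.001]
force: [-0.4, -1.1, -0.6]
gripper_width: 0.0084
t 25.65 tcp [ 0.5522 -0.0653  0.2195] yawy 12.8 tilt -1.000 j [-0.29  0.35  0.51  1.53 -0.18  1.3   0.46]
 clampframe grasp [  0.9 -81.  163.5] F [-0.36 -1.09 -0.57] M [0.021 0.039 0.001] w 0.0084
scene7.npz few 8
side7.npz 99 x -0.0005 perp(+A) 0.0027 foot 0.0908 A 0.607 res 0.0009
scene7.npz
   A -0.523 n 108 inl 0.46 h 0.0416
   A -0.510 n 119 inl 0.32 h 0.0411
   A 0.603 n 218 inl 0.30 h 0.0416
   A 0.632 n 215 inl 0.30 h 0.0415
side7.npz
   A -0.450 n 71 inl 0.31 h 0.0388
wrist7.npz
   A -0.534 n 2137 inl 0.58 h 0.0427
   A -0.499 n 2264 inl 0.48 h 0.0425
   A 0.020 n 2443 inl 0.30 h 0.0440
   A 0.462 n 2043 inl 0.45 h 0.0423
   A 0.502 n 1897 inl 0.60 h 0.0423
```

```bash
python3 -m crank '[[2,0,0,8.5,255],[5,0,0,17,255],[9,0,0,25.5,255],[13,-0.05,0,34,255],[16,-0.05,0,42.5,255],[16,-0.05,0,51,255],[16,-0.05,0,59.5,255],[16,-0.05,0,68,255],[16,-0.05,0,76.5,255],[16,-0.05,0,85,255]]' | head -2;  python3 -m crank '[[0,0,0,8.5,255],[0,0,0,17,255],[0,0,0,25.5,255],[0,0,0,34,255],[0,0,0,42.5,255],[0,0,0,51,255],[0,0,0,59.5,255],[0,0,0,68,255],[0,0,0,76.5,255],[0,0,0,85,255]]' | head -2;  python3 -m crank '[[0,0,0,8.5,255],[0,0,0,10,255],[0,0,1.3,10,255],[0,0,2.6,10,255],[0,0,3.8,10,255],[0,0,3.8,10,255],[0,0,3.8,10,255],[0,0,3.8,10,255],[0,0,3.8,10,255],[0,0,3.8,10,255]]' | head -2;  python3 - <<'E'
from cyl import *
from bench import ctrl
s=st()
for n in('scene','side'):
    p,d=ctrl.grab_frame(n);np.savez(n[:5]+'8.npz',p=p,d=d,**ctrl.camera_params(n))
k=cyl(['scene8.npz','side8.npz'],s['cl'],-.6);A=k[3];U=np.array([0,-np.sin(A),np.cos(A)]);N=np.array([0,-np.cos(A),-np.sin(A)])
print('foot',s['cl']+np.array([k[0],0,0])+k[1]*N-k[2]*U)
E
```

```text
t: 26.8
tcp_pos: [0.5153, 0.0908, 0.2179]
t: 27.8
tcp_pos: [0.5154, 0.0909, 0.2179]
t: 28.8
tcp_pos: [0.5165, 0.0907, 0.1813]
t 28.80 tcp [0.5165 0.0907 0.1813] yawy -167.2 tilt -1.000 j [-0.97  0.43  1.04  1.69 -0.39  1.24 -2.76]
 clampframe grasp [  0.6  79.  125.3] F [ 0.58 -0.27  0.5 ] M [0.009 0.01  0.013] w 0.0085
scene8.npz 120 x -0.0002 perp(+A) -0.0029 foot 0.0888 A -0.638 res 0.0008
side8.npz 122 x -0.0005 perp(+A) -0.0028 foot 0.0914 A -0.622 res 0.0012
foot [0.00021494 0.0282515  0.05083394]
```

```bash
python3 -m crank '[[-0.15,-0.05,0.1,0,255],[0.2,-0.05,0.6,0,255],[0.6,-0.05,1.2,0,255],[1.1,-0.05,1.85,0,255],[1.5,-0.05,2.3,0,255],[1.9,-0.05,2.7,0,255],[2.3,-0.05,3.1,0,255],[2.6,-0.05,3.5,0,255],[2.6,-0.05,3.5,0,255],[2.6,-0.05,3.5,0,255]]'; python3 f.py
```

```text
t: 29.9
tcp_pos: [0.5216, 0.0671, 0.1447]
tool_rot: [-2.455, 1.959, 0.004]
force: [0.9, 5.1, -8.0]
gripper_width: 0.0087
t 29.90 tcp [0.5216 0.0671 0.1447] yawy -167.2 tilt -1.000 j [-0.89  0.48  1.01  1.73 -0.44  1.18 -2.68]
 clampframe grasp [ 0.4 54.9 88.7] F [ 0.93  5.11 -8.01] M [ 1.608 -0.218  0.104] w 0.0087
r 0.1043 phi -0.554 Ftan(on tool) -8.27 Frad -4.30 Fx 2.04  F*r 0.863
```

The bar is seated (foot about 14 mm from the axis). From here I lever by pushing with the shut fingers' side against the bar. That avoids pad creep and gives a clean torque reading.

```bash
python3 -m crank '[[0,0,0,0,150],[0,0,0,0,150],[0,0,0,0,150],[-1.5,0,-0.2,0,150],[-4,0,-0.2,0,150],[-5.5,0,-0.2,0,255],[-5.5,0,-0.2,0,255],[-5.5,0,-0.2,0,255],[-5.5,0,-0.2,0,255],[-5.5,0,-0.2,0,255]]' 60; python3 - <<'E'
from cyl import *
from bench import ctrl
s=st()
for n in('scene','side'):
    p,d=ctrl.grab_frame(n);np.savez(n[:5]+'9.npz',p=p,d=d,**ctrl.camera_params(n))
gg=polar(.095,-.54)-CM; gg=np.array([gg@ex,gg@ey,gg[2]])
cyl(['scene9.npz','side9.npz'],gg,-.54)
for n in('scene9.npz','side9.npz'):
    z=np.load(n);q=cloud(z['p'],z['d'],z)-CM;Q=np.stack([q@ex,q@ey,q[...,2]],-1)
    m=(z['d']>0)&(abs(Q[...,0])<.009)&(np.hypot(Q[...,1],Q[...,2])>.055)&(np.hypot(Q[...,1],Q[...,2])<.155)&(Q[...,2]>.03)&(Q[...,1]>.01)&(Q[...,1]<.09)
    P=Q[m];a=np.arctan2(-P[:,1],P[:,2]);b=abs(a+.57)<.12;print(n,m.sum(),b.sum(),'ang',np.median(a[b]),'rmax',np.hypot(P[b,1],P[b,2]).max())
E
```

```text
t: 30.9
tcp_pos: [0.5104, 0.1176, 0.148]
tool_rot: [2.452, -1.963, 0.001]
force: [0.1, -0.3, -0.2]
gripper_width: -0.0
t 30.90 tcp [0.5104 0.1176 0.148 ] yawy -167.4 tilt -1.000 j [-1.    0.47  1.02  1.74 -0.43  1.18 -2.79]
 clampframe grasp [  0.7 106.6  92. ] F [ 0.12 -0.28 -0.2 ] M [-0.035 -0.02  -0.025] w -0.0000
scene9.npz 26 x 0.0007 perp(+A) -0.0093 foot 0.0950 A -0.725 res 0.0009
side9.npz 26 x 0.0005 perp(+A) -0.0070 foot 0.0950 A -0.659 res 0.0012
scene9.npz 226 225 ang -0.55936535479515 rmax 0.14977195404189772
side9.npz 196 195 ang -0.5682805643142076 rmax 0.14678918879321182
```

```bash
python3 -m crank '[[0.5,0,-1,0,255],[1,0,-1.8,0,255],[1.5,0,-1.8,0,255],[2,0,-1.8,0,255],[2.5,0,-1.8,0,255],[3,0,-1.8,0,255],[3.5,0,-1.8,0,255],[4,0,-1.8,0,255],[4.5,0,-1.8,0,255],[5,0,-1.8,0,255]]'; cat > tq.py <<'E'
from h import *
from bench import ctrl
s=st();p=s['tcp_pos']-CM;F=s['force'];M=s['moment']
f=np.array([F@ex,F@ey,F[2]]);yt,zt=p@ey,p[2]
print('tcp y %.1f z %.1f  f(ex,ey,ez) %s  Mx(clamp) %.3f'%(yt*1e3,zt*1e3,f.round(2),M@ex))
mx=yt*f[2]-zt*f[1]; print('torque if moment at TCP %.3f ; at grasp %.3f'%(-(mx+M@ex)*-1, (yt*f[2]-(zt+.019)*f[1]+M@ex)))
for nm,yc,zc in(('tip',yt-.011,zt),):
    print('tip-contact torque %.3f'%((zc*f[1]-yc*f[2])),' top-contact (r144)')
for A in(np.linspace(-.5,0,6)): print('  A %.1f top torque %.3f'%(A,.144*np.cos(A)*f[1]+.144*np.sin(A)*f[2]*1))
q=[]
for n in('scene','side'):
    p_,d=ctrl.grab_frame(n);c=ctrl.camera_params(n);Q=cloud(p_,d,c)-CM;Q=np.stack([Q@ex,Q@ey,Q[...,2]],-1);rr=np.hypot(Q[...,1],Q[...,2]);a=np.arctan2(-Q[...,1],Q[...,2])
    m=(d>0)&(abs(Q[...,0])<.008)&(rr>.055)&(rr<.15)&(abs(a)<1.0)&(Q[...,1]<yt-.012)&(Q[...,2]>.03)
    np.savez('now_'+n+'.npz',p=p_,d=d,**c); print(n,m.sum(),'bar ang med %.3f'%np.median(a[m]) if m.sum() else '')
E
python3 tq.py; python3 fl.py now_scene.npz now_side.npz | grep -E "npz|inl 0.[3-9]"
```

```text
t: 32.0
tcp_pos: [0.5209, 0.0734, 0.1656]
tool_rot: [-2.456, 1.955, 0.006]
force: [-1.0, 6.7, 3.0]
gripper_width: -0.0
t 32.00 tcp [0.5209 0.0734 0.1656] yawy -167.1 tilt -1.000 j [-0.92  0.45  1.03  1.71 -0.42  1.22 -2.7 ]
 clampframe grasp [  1.   61.2 109.6] F [-1.03  6.72  3.03] M [1.022 0.233 0.005] w -0.0000
tcp y 61.2 z 90.6  f(ex,ey,ez) [0.49 6.79 3.03]  Mx(clamp) 1.048
torque if moment at TCP 0.619 ; at grasp 0.490
tip-contact torque 0.463  top-contact (r144)
  A -0.5 top torque 0.649
  A -0.4 top torque 0.730
  A -0.3 top torque 0.805
  A -0.2 top torque 0.871
  A -0.1 top torque 0.929
  A 0.0 top torque 0.977
scene 208 bar ang med -0.298
side 260 bar ang med -0.304
now_scene.npz
   A -0.422 n 125 inl 0.35 h 0.0419
   A 0.602 n 215 inl 0.34 h 0.0417
   A 0.634 n 214 inl 0.34 h 0.0417
   A 0.675 n 207 inl 0.30 h 0.0416
   A 1.541 n 88 inl 0.33 h 0.0414
now_side.npz
```

```bash
python3 -m crank '[[0.35,0,0,0,255],[0.7,0,0,0,255],[1.05,0,0,0,255],[1.4,0,0,0,255],[1.75,0,0,0,255],[2.1,0,0,0,255],[2.4,0,0,0,255],[2.7,0,0,0,255],[3,0,0,0,255],[3.3,0,0,0,255]]'; python3 tq.py; python3 fl.py now_scene.npz now_side.npz | grep -E "npz|inl 0.[3-9]"
```

```text
t: 33.1
tcp_pos: [0.5284, 0.0399, 0.1658]
tool_rot: [-2.455, 1.958, 0.003]
force: [-1.5, 5.0, 1.8]
gripper_width: 0.0
t 33.10 tcp [0.5284 0.0399 0.1658] yawy -167.1 tilt -1.000 j [-0.85  0.46  1.02  1.7  -0.42  1.22 -2.64]
 clampframe grasp [  0.9  26.8 109.8] F [-1.49  5.02  1.76] M [ 0.867  0.226 -0.027] w 0.0000
tcp y 26.8 z 90.8  f(ex,ey,ez) [-0.34  5.23  1.76]  Mx(clamp) 0.896
torque if moment at TCP 0.468 ; at grasp 0.369
tip-contact torque 0.447  top-contact (r144)
  A -0.5 top torque 0.539
  A -0.4 top torque 0.595
  A -0.3 top torque 0.644
  A -0.2 top torque 0.687
  A -0.1 top torque 0.724
  A 0.0 top torque 0.753
scene 172 bar ang med -0.053
side 238 bar ang med -0.052
now_scene.npz
   A -0.167 n 168 inl 0.33 h 0.0421
   A 0.815 n 209 inl 0.34 h 0.0416
   A 0.829 n 199 inl 0.31 h 0.0415
now_side.npz
   A -0.170 n 119 inl 0.30 h 0.0397
```

```bash
python3 -m crank '[[0.3,0,-0.3,0,255],[0.6,0,-0.6,0,255],[0.9,0,-0.6,0,255],[1.2,0,-0.6,0,255],[1.5,0,-0.6,0,255],[1.8,0,-0.6,0,255],[2.1,0,-0.6,0,255],[2.3,0,-0.6,0,255],[2.5,0,-0.6,0,255],[2.7,0,-0.6,0,255]]'; python3 tq.py; python3 fl.py now_scene.npz now_side.npz | grep -E "npz|inl 0.[3-9]"
```

```text
t: 34.2
tcp_pos: [0.534, 0.0138, 0.1715]
tool_rot: [-2.455, 1.958, 0.005]
force: [-1.0, 5.0, -0.2]
gripper_width: 0.0001
t 34.20 tcp [0.534  0.0138 0.1715] yawy -167.2 tilt -1.000 j [-0.79  0.47  1.02  1.68 -0.42  1.24 -2.59]
 clampframe grasp [  0.7   0.2 115.5] F [-1.03  5.02 -0.22] M [1.424 0.326 0.016] w 0.0001
tcp y 0.2 z 96.5  f(ex,ey,ez) [ 0.1   5.13 -0.22]  Mx(clamp) 1.461
torque if moment at TCP 0.966 ; at grasp 0.869
tip-contact torque 0.492  top-contact (r144)
  A -0.5 top torque 0.663
  A -0.4 top torque 0.692
  A -0.3 top torque 0.714
  A -0.2 top torque 0.730
  A -0.1 top torque 0.738
  A 0.0 top torque 0.738
scene 118 bar ang med 0.178
side 218 bar ang med 0.183
now_scene.npz
   A 0.025 n 171 inl 0.35 h 0.0418
   A 0.068 n 182 inl 0.31 h 0.0418
   A 0.102 n 192 inl 0.31 h 0.0416
   A 1.058 n 192 inl 0.35 h 0.0418
   A 1.084 n 183 inl 0.35 h 0.0418
now_side.npz
   A 0.097 n 135 inl 0.30 h 0.0401
   A 0.127 n 144 inl 0.31 h 0.0397
```

```bash
python3 - <<'E'
s=open('tq.py').read()
s=s.replace("F=s['force'];M=s['moment']","S=[(s['force'],s['moment'])]\nfor i in range(4): ctrl.grab_frame('side'); b=ctrl.read_state(); S.append((b['force'],b['moment']))\nprint('Fey series',[round(float(a[0]@ex*0+a[0]@ey),2) for a in S],'Mx series',[round(float(a[1]@ex),3) for a in S])\nF=np.mean([a[0] for a in S],0);M=np.mean([a[1] for a in S],0)")
s=s.replace("for A in(np.linspace(-.5,0,6))","print('torque by moment, D=.22: %.3f'%-(M@ex+yt*f[2]-(zt+.22)*f[1]),'F from M %.2f -> tip torque %.3f'%(M@ex/.22,zt*M@ex/.22-(yt-.011)*f[2]))\nfor A in()")
open('tq.py','w').write(s)
E
python3 -m crank '[[0.25,0,0,0,255],[0.5,0,0,0,255],[0.75,0,0,0,255],[1.0,0,0,0,255],[1.25,0,0,0,255],[1.5,0,0,0,255],[1.7,0,0,0,255],[1.9,0,0,0,255],[2.1,0,0,0,255],[2.3,0,0,0,255]]'; python3 tq.py; python3 fl.py now_scene.npz now_side.npz | grep -E "npz|inl 0.[3-9]"
```

```text
t: 35.3
tcp_pos: [0.5383, -0.0081, 0.1708]
tool_rot: [-2.456, 1.958, 0.008]
force: [-1.1, 6.7, -1.2]
gripper_width: -0.0001
t 35.30 tcp [ 0.5383 -0.0081  0.1708] yawy -167.1 tilt -1.000 j [-0.74  0.48  1.02  1.66 -0.43  1.25 -2.55]
 clampframe grasp [  0.  -22.1 114.8] F [-1.12  6.71 -1.25] M [ 1.46   0.317 -0.068] w -0.0001
Fey series [6.79, 5.85, 5.73, 6.4, 7.16] Mx series [1.494, 1.316, 1.458, 1.288, 1.39]
tcp y -22.1 z 95.8  f(ex,ey,ez) [ 0.27  6.39 -1.56]  Mx(clamp) 1.389
torque if moment at TCP 0.812 ; at grasp 0.690
tip-contact torque 0.560  top-contact (r144)
torque by moment, D=.22: 0.593 F from M 6.32 -> tip torque 0.553
scene 103 bar ang med 0.370
side 166 bar ang med 0.384
now_scene.npz
   A -0.728 n 80 inl 0.39 h 0.0415
   A 0.205 n 198 inl 0.30 h 0.0417
   A 1.269 n 166 inl 0.30 h 0.0415
   A 1.289 n 156 inl 0.33 h 0.0415
now_side.npz
   A 0.239 n 152 inl 0.30 h 0.0403
```

```bash
python3 -m crank '[[0.2,0,0.05,0,255],[0.4,0,0.1,0,255],[0.6,0,0.15,0,255],[0.8,0,0.2,0,255],[1.0,0,0.25,0,255],[1.2,0,0.3,0,255],[1.4,0,0.35,0,255],[1.6,0,0.4,0,255],[1.75,0,0.45,0,255],[1.9,0,0.5,0,255]]'; python3 tq.py; python3 fl.py now_scene.npz now_side.npz | grep -E "npz|inl 0.[3-9]"
```

```text
t: 36.6
tcp_pos: [0.5425, -0.026, 0.1659]
tool_rot: [-2.455, 1.957, 0.009]
force: [-1.8, 9.2, 0.6]
gripper_width: -0.0001
t 36.60 tcp [ 0.5425 -0.026   0.1659] yawy -167.1 tilt -1.000 j [-0.69  0.49  1.01  1.66 -0.44  1.24 -2.51]
 clampframe grasp [  0.2 -40.5 109.9] F [-1.78  9.2   0.56] M [1.854 0.425 0.059] w -0.0001
Fey series [9.37, 6.85, 7.56, 6.58, 6.97] Mx series [1.902, 1.67, 1.607, 1.605, 1.661]
tcp y -40.5 z 90.9  f(ex,ey,ez) [ 0.11  7.47 -0.04]  Mx(clamp) 1.689
torque if moment at TCP 1.012 ; at grasp 0.870
tip-contact torque 0.677  top-contact (r144)
torque by moment, D=.22: 0.631 F from M 7.68 -> tip torque 0.696
scene 81 bar ang med 0.534
side 155 bar ang med 0.550
now_scene.npz
   A 0.364 n 160 inl 0.33 h 0.0417
   A 1.372 n 136 inl 0.32 h 0.0416
   A 1.399 n 127 inl 0.35 h 0.0415
   A 1.431 n 114 inl 0.39 h 0.0417
now_side.npz
   A -0.498 n 63 inl 0.30 h 0.0382
```

```bash
python3 -m crank '[[0.07,0,0.03,0,255],[0.15,0,0.06,0,255],[0.22,0,0.1,0,255],[0.3,0,0.13,0,255],[0.37,0,0.16,0,255],[0.45,0,0.2,0,255],[0.52,0,0.23,0,255],[0.6,0,0.26,0,255],[0.67,0,0.3,0,255],[0.75,0,0.33,0,255]]'; python3 tq.py
```

```text
t: 37.9
tcp_pos: [0.5441, -0.032, 0.1626]
tool_rot: [-2.455, 1.955, 0.012]
force: [-2.7, 9.1, 0.4]
gripper_width: -0.0001
t 37.90 tcp [ 0.5441 -0.032   0.1626] yawy -167.1 tilt -1.000 j [-0.67  0.5   1.    1.66 -0.45  1.24 -2.49]
 clampframe grasp [  0.3 -46.7 106.6] F [-2.69  9.09  0.37] M [2.094 0.491 0.035] w -0.0001
Fey series [9.46, 9.14, 9.07, 8.61, 9.49] Mx series [2.15, 2.172, 2.07, 2.051, 2.102]
tcp y -46.7 z 87.6  f(ex,ey,ez) [-0.17  9.15 -0.21]  Mx(clamp) 2.109
torque if moment at TCP 1.317 ; at grasp 1.143
tip-contact torque 0.790  top-contact (r144)
torque by moment, D=.22: 0.697 F from M 9.59 -> tip torque 0.828
scene 76 bar ang med 0.598
side 139 bar ang med 0.616
```

```bash
python3 -m crank '[[0.08,0,0.05,0,255],[0.16,0,0.1,0,255],[0.24,0,0.15,0,255],[0.32,0,0.2,0,255],[0.4,0,0.25,0,255],[0.48,0,0.3,0,255],[0.55,0,0.35,0,255],[0.62,0,0.4,0,255],[0.69,0,0.45,0,255],[0.76,0,0.5,0,255]]'; python3 tq.py; python3 fl.py now_scene.npz now_side.npz | grep -E "npz|inl 0.[3-9]"
```

```text
t: 39.2
tcp_pos: [0.5459, -0.0386, 0.1578]
tool_rot: [-2.455, 1.954, 0.013]
force: [-2.1, 10.5, 1.9]
gripper_width: 0.0001
t 39.20 tcp [ 0.5459 -0.0386  0.1578] yawy -167.0 tilt -1.000 j [-0.65  0.51  1.    1.66 -0.46  1.23 -2.47]
 clampframe grasp [  0.6 -53.6 101.8] F [-2.06 10.54  1.94] M [ 2.326  0.599 -0.003] w 0.0001
Fey series [10.74, 10.36, 10.22, 10.39, 11.25] Mx series [2.401, 2.415, 2.352, 2.371, 2.365]
tcp y -53.6 z 82.8  f(ex,ey,ez) [-0.13 10.59  1.47]  Mx(clamp) 2.381
torque if moment at TCP 1.425 ; at grasp 1.224
tip-contact torque 0.972  top-contact (r144)
torque by moment, D=.22: 0.905 F from M 10.82 -> tip torque 0.991
scene 87 bar ang med 0.668
side 139 bar ang med 0.692
now_scene.npz
   A 1.500 n 100 inl 0.34 h 0.0417
now_side.npz
   A -0.439 n 66 inl 0.32 h 0.0390
```

Torque is steady at about 0.97–0.99 Nm and rising at about 2 Nm/rad, so the part is in the firm band. I back off, re-grasp the bar and pull it out.

```bash
python3 -m crank '[[-1,0,-0.2,0,255],[-2,0,-0.2,0,130],[-2,0,-0.2,0,130],[-2,0,-0.2,0,130],[-2,0,-0.2,0,130],[-2,0,0.5,0,130],[-1,0,1.3,0,130],[0,0,1.7,0,130],[0.6,0,1.7,0,130],[0.6,0,1.7,0,130]]' 50; python3 - <<'E'
from h import *
from bench import ctrl
s=st()
for n in('scene','side','wrist'):
    p,d=ctrl.grab_frame(n);c=ctrl.camera_params(n);np.savez('now_'+n+'.npz',p=p,d=d,**c);Q=cloud(p,d,c)-CM;Q=np.stack([Q@ex,Q@ey,Q[...,2]],-1);rr=np.hypot(Q[...,1],Q[...,2]);a=np.arctan2(-Q[...,1],Q[...,2])
    m=(d>0)&(abs(Q[...,0])<.007)&(rr>.055)&(rr<.15)&(abs(a-.65)<.15)&(Q[...,2]>.03);print(n,m.sum(),np.median(a[m]) if m.sum() else '',rr[m].max() if m.sum() else '')
print('grasp phi',-np.arctan2(s['cl'][1],s['cl'][2]))
E
python3 fl.py now_scene.npz now_side.npz now_wrist.npz| grep -E "npz|inl 0.[4-9]"
```

```text
t: 40.5
tcp_pos: [0.5483, -0.0522, 0.1415]
tool_rot: [2.45, -1.964, 0.001]
force: [0.1, -0.8, 0.4]
gripper_width: 0.0419
t 40.50 tcp [ 0.5483 -0.0522  0.1415] yawy -167.4 tilt -1.000 j [-0.63  0.53  0.99  1.67 -0.47  1.2  -2.45]
 clampframe grasp [  0.  -67.3  85.5] F [ 0.09 -0.76  0.36] M [-0.041 -0.015  0.012] w 0.0419
scene 63 0.6274735585664581 0.14975359140480693
side 96 0.6504909311176077 0.14850768256113028
wrist 1096 0.6152008420250441 0.14999315503962898
grasp phi 0.6670099795579012
now_scene.npz
   A -0.512 n 88 inl 0.49 h 0.0418
now_side.npz
   A -0.438 n 71 inl 0.45 h 0.0390
now_wrist.npz
   A 0.678 n 2232 inl 0.40 h 0.0408
   A 0.714 n 2204 inl 0.41 h 0.0403
```

```bash
python3 -m crank '[[-0.25,0,0,0,130],[-0.25,0,0,0,255],[-0.25,0,0,0,255],[-0.25,0,0,0,255],[-0.25,0,0,0,255],[-0.25,0,0,0,255],[-0.25,0,0,0,255],[0.2,0,-0.7,0,255],[0.6,0,-1.4,0,255],[1.1,0,-2.1,0,255]]' 50; python3 f.py; python3 -m crank '[[0.5,0,-0.7,0,255],[0.9,0,-1.4,0,255],[1.3,0,-2.1,0,255],[1.5,0,-4,0,255],[1.5,0,-7,0,255],[1.5,0,-9,0,255],[1.5,0,-9,0,255],[1.5,0,-9,0,255],[1.5,0,-9,0,255],[1.5,0,-9,0,255]]'; python3 - <<'E'
from cyl import *
from bench import ctrl
s=st()
for n in('scene','side','wrist'):
    p,d=ctrl.grab_frame(n);np.savez('now_'+n+'.npz',p=p,d=d,**ctrl.camera_params(n))
cyl(['now_scene.npz','now_side.npz'],s['cl'],.6)
print(togrip(s,[*BAR,.249]))
E
python3 fl.py now_scene.npz now_side.npz now_wrist.npz| grep -E "npz|inl 0.[4-9]"
```

```text
t: 41.65
tcp_pos: [0.5509, -0.0615, 0.1634]
tool_rot: [2.454, -1.961, 0.001]
force: [-0.8, 0.2, -0.3]
gripper_width: 0.0083
t 41.65 tcp [ 0.5509 -0.0615  0.1634] yawy -167.3 tilt -1.000 j [-0.61  0.52  1.    1.63 -0.45  1.24 -2.44]
 clampframe grasp [  0.4 -77.  107.4] F [-0.83  0.19 -0.35] M [-0.047 -0.023  0.014] w 0.0083
r 0.1321 phi 0.622 Ftan(on tool) -0.10 Frad -0.50 Fx -0.77  F*r 0.013
t: 42.65
tcp_pos: [0.5534, -0.0746, 0.2512]
tool_rot: [2.454, -1.96, -0.003]
force: [0.1, -0.4, -1.0]
gripper_width: 0.0085
t 42.65 tcp [ 0.5534 -0.0746  0.2512] yawy -167.2 tilt -1.000 j [-0.6   0.46  1.04  1.48 -0.4   1.43 -2.47]
 clampframe grasp [ -0.  -90.4 195.2] F [ 0.1  -0.36 -1.03] M [ 0.03  -0.05   0.009] w 0.0085
now_scene.npz few 7
now_side.npz 102 x 0.0003 perp(+A) 0.0014 foot 0.0949 A 0.644 res 0.0009
[15.27 11.22  2.13]
now_scene.npz
   A 1.562 n 95 inl 0.40 h 0.0416
now_side.npz
now_wrist.npz
```

```bash
python3 -m crank '[[2,2.2,0,-8.5,255],[4.5,5,0,-17,255],[7.5,8.4,0,-25.5,255],[10.05,11.2,0,-34,255],[10.05,11.2,0,-42.5,255],[10.05,11.2,0,-51,255],[10.05,11.2,0,-59.5,255],[10.05,11.2,0,-68,255],[10.05,11.2,0,-76.5,255],[10.05,11.2,0,-85,255]]'|head -2; python3 -m crank '[[0,0,0,-8.5,255],[0,0,0,-17,255],[0,0,0,-25.5,255],[0,0,0,-34,255],[0,0,0,-42.5,255],[0,0,0,-51,255],[0,0,0,-59.5,255],[0,0,0,-68,255],[0,0,0,-76.5,255],[0,0,0,-85,255]]'|head -2;  python3 -m crank '[[0,0,0,-8.5,255],[0,0,0,-10,255],[0,0,3,-10,255],[0,0,6,-10,255],[0,0,9,-10,255],[0,0,10.9,-10,255],[0,0,10.9,-10,255],[0,0,10.9,-10,255],[0,0,10.9,-10,255],[0,0,10.9,-10,255]]'|head -2; cat > cs.py <<'E'
from cyl import *
from bench import ctrl
import sys
s=st();A0=float(sys.argv[1])
for n in('scene','side'):
    p,d=ctrl.grab_frame(n);np.savez('now_'+n+'.npz',p=p,d=d,**ctrl.camera_params(n))
    # capsule fit away from the collar: drop the collar mask by shifting frames
def cyl2(n):
    z=np.load(n);d=z['d'];q=cloud(z['p'],d,z);h=q-s['g'];Q=np.stack([h@ex,h@ey,h[...,2]],-1)
    U=np.array([0,-np.sin(A0),np.cos(A0)]);N=np.array([0,-np.cos(A0),-np.sin(A0)])
    m=(d>0)&(abs(Q[...,0])<.014)&(Q[...,2]<-.028)&(abs(Q@N)<.02)&(Q@U>-.105)&(q[...,2]>.066);P=Q[m]
    def f(k):
        U=np.array([0,-np.sin(k[3]),np.cos(k[3])]);N=np.array([0,-np.cos(k[3]),-np.sin(k[3])])
        e=np.stack([P[:,0]-k[0],P@N-k[1],np.minimum(P@U-k[2],0)],1);return np.linalg.norm(e,axis=1)-.005
    r=least_squares(f,[0,np.median(P@N),-.09,A0],loss='soft_l1',f_scale=.001);k=r.x
    U=np.array([0,-np.sin(k[3]),np.cos(k[3])]);N=np.array([0,-np.cos(k[3]),-np.sin(k[3])])
    c=np.array([k[0],0,0])+k[1]*N+k[2]*U; W=s['g']+c[0]*ex+c[1]*ey+c[2]*ez; o=W[:2]-BAR
    print(n,len(P),'x %.4f perp %.4f foot %.4f A %.3f'%(k[0],k[1],.005-k[2],k[3]),'res %.4f'%np.abs(r.fun).mean(),'C-hole ex %.4f ey %.4f z %.4f'%(o@ex[:2],o@ey[:2],W[2]))
for n in('now_scene.npz','now_side.npz'): cyl2(n)
E
python3 cs.py -.64
```

```text
t: 43.8
tcp_pos: [0.4669, -0.1979, 0.2522]
t: 44.8
tcp_pos: [0.4668, -0.1979, 0.2522]
t: 45.8
tcp_pos: [0.4682, -0.1983, 0.145]
t 45.80 tcp [ 0.4682 -0.1983  0.145 ] yawy 12.7 tilt -1.000 j [-0.05  0.31  0.52  1.77 -0.17  1.1   0.75]
 clampframe grasp [-110.5 -192.1   89. ] F [ 1.52  0.28 -1.28] M [ 0.03   0.015 -0.011] w 0.0088
now_scene.npz 117 x -0.0002 perp -0.0005 foot 0.0950 A -0.653 res 0.0007 C-hole ex 0.0016 ey -0.0034 z 0.0922
now_side.npz 174 x -0.0000 perp -0.0018 foot 0.0918 A -0.666 res 0.0009 C-hole ex 0.0018 ey -0.0013 z 0.0946
```

```bash
python3 -m crank '[[0.23,-0.17,1.2,0,255],[0.23,-0.17,2.4,0,255],[0.23,-0.17,3.4,0,255],[0.23,-0.17,3.4,0,255],[-0.35,-0.17,3.0,0,255],[-0.95,-0.17,2.75,0,255],[-1.5,-0.17,2.55,0,255],[-2.15,-0.17,2.4,0,255],[-2.8,-0.17,2.3,0,255],[-3.45,-0.17,2.3,0,255]]' 50; python3 cs.py -.2
```

```text
t: 46.9
tcp_pos: [0.4733, -0.2326, 0.1207]
tool_rot: [1.961, 2.454, 0.0]
force: [-0.2, -0.6, -1.2]
gripper_width: 0.0086
t 46.90 tcp [ 0.4733 -0.2326  0.1207] yawy 12.7 tilt -1.000 j [ 0.03  0.38  0.52  1.75 -0.21  1.06  0.84]
 clampframe grasp [-113.2 -226.7   64.7] F [-0.25 -0.63 -1.17] M [-0.027 -0.037 -0.009] w 0.0086
now_scene.npz 9 x 0.0001 perp -0.0068 foot 0.0959 A -0.789 res 0.0005 C-hole ex -0.0008 ey -0.0435 z 0.0708
now_side.npz 11 x 0.0003 perp 0.0167 foot 0.0513 A -0.172 res 0.0006 C-hole ex -0.0006 ey -0.0081 z 0.0970
```

```bash
python3 - <<'E'
from h import *
o=[]
for n in('now_side.npz','now_scene.npz'):
    z=np.load(n);u,v=[int(t) for t in proj(z,[*BAR,.08])];o.append(cv2.resize(z['p'][v-60:v+60,u-80:u+80],(400,300),interpolation=2))
cv2.imwrite('pics/b9.png',np.hstack(o)[...,::-1])
E
```

```text
(no output)
```

View pics/b9.png

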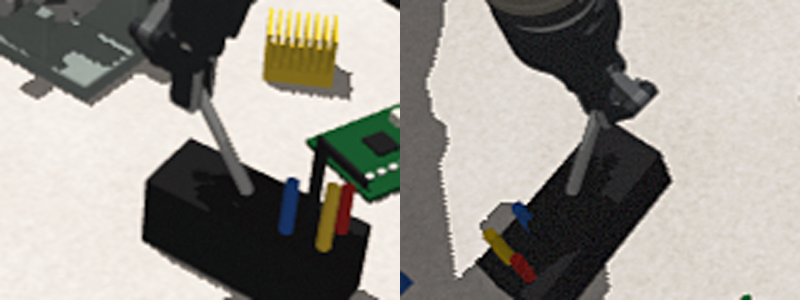

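The foot hopped out at this lean. The bar still leans left, its foot on the stand top at side crop (248,190), beyond the hole. I straighten it against the stand's free +y end edge, then insert it vertically.

```bash
python3 -m crank '[[0.3,0,-1.5,0,255],[2,0,-2,0,255],[5,0,-2,0,255],[8.7,0,-1.5,0,255],[8.7,0,0.5,0,255],[8.7,0,2.5,0,255],[8.7,0,2.5,0,255],[8,0,2.5,0,255],[7.2,0,2.5,0,255],[6.4,0,2.5,0,255]]' 40; python3 f.py; python3 -m crank '[[-0.7,0,0,0,255],[-1.4,0,0,0,255],[-2.1,0,0,0,255],[-2.7,0,0,0,255],[-3.3,0,0,0,255],[-3.8,0,0,0,255],[-4.3,0,0,0,255],[-4.3,0,0,0,255],[-4.3,0,0,0,255],[-4.3,0,0,0,255]]'; python3 cs.py -.1; python3 - <<'E'
from h import *
from bench import ctrl
s=st(False)
for n in('scene','side'):
    z=np.load('now_'+n+'.npz');q=cloud(z['p'],z['d'],z)-s['g'];Q=np.stack([q@ex,q@ey,q[...,2]],-1)
    m=(z['d']>0)&(abs(Q[...,0])<.012)&(Q[...,2]<-.025)&(Q[...,2]>-.05)&(abs(Q[...,1])<.03)
    if m.sum()>8: k=np.polyfit(Q[m][:,2],Q[m][:,1],1);print(n,m.sum(),'A %.3f'%-np.arctan(k[0]),Q[m].mean(0))
E
```

```text
t: 48.0
tcp_pos: [0.4588, -0.166, 0.0964]
tool_rot: [-1.957, -2.449, -0.009]
force: [-2.5, 15.5, 8.6]
gripper_width: 0.0086
t 48.00 tcp [ 0.4588 -0.166   0.0964] yawy 12.7 tilt -1.000 j [-0.08  0.34  0.49  1.88 -0.2   0.98  0.72]
 clampframe grasp [-112.6 -158.5   40.4] F [-2.55 15.49  8.58] M [ 3.645  0.952 -0.062] w 0.0086
r 0.1635 phi 1.321 Ftan(on tool) -12.18 Frad -13.07 Fx 0.95  F*r 1.991
t: 49.0
tcp_pos: [0.4682, -0.21, 0.0958]
tool_rot: [-1.959, -2.453, -0.003]
force: [-1.3, 5.2, 1.5]
gripper_width: 0.0086
t 49.00 tcp [ 0.4682 -0.21    0.0958] yawy 12.8 tilt -1.000 j [-0.    0.39  0.5   1.82 -0.22  1.    0.81]
 clampframe grasp [-113.1 -203.5   39.8] F [-1.3   5.2   1.47] M [ 1.339  0.433 -0.044] w 0.0086
now_scene.npz 13 x -0.0002 perp 0.0003 foot 0.0908 A 0.028 res 0.0005 C-hole ex -0.0010 ey 0.0415 z 0.0290
now_side.npz 50 x -0.0001 perp -0.0063 foot 0.1030 A -0.145 res 0.0007 C-hole ex -0.0008 ey 0.0316 z 0.0169
scene 16 A 0.001 [ 0.00354541 -0.00101619 -0.04385839]
side 56 A -0.143 [-0.00282731 -0.00128187 -0.03911929]
```

```bash
python3 -m crank '[[0.3,0,-1,0,255],[0.3,0,-4,0,255],[0.3,0,-6.5,0,255],[-1,0,-6.5,0,255],[-2.5,0,-6.5,0,255],[-3.6,0,-6.5,0,255],[-3.6,0,-6.5,0,255],[-3.6,0,-6.5,0,255],[-3.6,0,-6.5,0,255],[-3.6,0,-6.5,0,255]]' 50; python3 cs.py -.08
```

```text
t: 50.1
tcp_pos: [0.4764, -0.2457, 0.1602]
tool_rot: [-1.959, -2.455, -0.0]
force: [-0.2, -0.6, -0.1]
gripper_width: 0.0087
t 50.10 tcp [ 0.4764 -0.2457  0.1602] yawy 12.8 tilt -1.000 j [ 0.04  0.36  0.53  1.68 -0.2   1.16  0.85]
 clampframe grasp [-113.  -240.1  104.2] F [-0.19 -0.57 -0.08] M [ 0.038 -0.023  0.018] w 0.0087
now_scene.npz 75 x -0.0002 perp -0.0074 foot 0.0948 A -0.160 res 0.0005 C-hole ex -0.0009 ey -0.0042 z 0.0894
now_side.npz 154 x 0.0002 perp -0.0061 foot 0.0950 A -0.153 res 0.0008 C-hole ex -0.0006 ey -0.0049 z 0.0893
```

```bash
python3 -m crank '[[0.45,0.08,1,0,255],[0.45,0.08,2.5,0,255],[0.45,0.08,3.8,0,255],[0.1,0.08,4.1,0,255],[-0.3,0.08,4.4,0,255],[-0.65,0.08,4.7,0,255],[-0.95,0.08,5.1,0,255],[-0.95,0.08,5.6,0,255],[-0.95,0.08,6.1,0,255],[-0.95,0.08,6.6,0,255]]' 40; python3 - <<'E'
from h import *
from bench import ctrl
s=st()
for n in('scene','side'):
    p,d=ctrl.grab_frame(n);z=ctrl.camera_params(n);q=cloud(p,d,z)-s['g'];Q=np.stack([q@ex,q@ey,q[...,2]],-1)
    m=(d>0)&(abs(Q[...,0])<.012)&(Q[...,2]<-.022)&(Q[...,2]>-.045)&(abs(Q[...,1])<.03)&(Q[...,2]+s['g'][2]>.064)
    if m.sum()>5: k=np.polyfit(Q[m][:,2],Q[m][:,1],1);print(n,m.sum(),'A %.3f'%-np.arctan(k[0]),Q[m].mean(0))
E
```

```text
t: 51.2
tcp_pos: [0.4788, -0.2522, 0.0943]
tool_rot: [-1.956, -2.451, -0.006]
force: [-2.2, 5.0, 2.5]
gripper_width: 0.009
t 51.20 tcp [ 0.4788 -0.2522  0.0943] yawy 12.8 tilt -1.000 j [ 0.08  0.44  0.51  1.74 -0.25  1.03  0.9 ]
 clampframe grasp [-112.1 -247.    38.3] F [-2.16  5.05  2.52] M [ 1.608  0.511 -0.004] w 0.0090
side 42 A -0.076 [-0.00374973  0.0026311  -0.03632991]
```

```bash
python3 -m crank '[[0,0,0,0,150],[0,0,0,0,60],[0,0,0,0,0],[0,0,0,0,0],[0,0,0,0,0],[0,0,-2,0,0],[0,0,-6,0,0],[0,0,-10,0,0],[0,0,-13,0,0],[0,0,-13,0,0]]' 40; python3 - <<'E'
from h import *
from bench import ctrl
s=st()
a={n:load(n+"0.npz") for n in('scene','side')}
for n in('scene','side'):
    p,d=ctrl.grab_frame(n);c=ctrl.camera_params(n);W=cloud(p,d,c);np.savez('end_'+n+'.npz',p=p,d=d,**c)
    B=W[(d>0)&(np.hypot(W[...,0]-BAR[0],W[...,1]-BAR[1])<.02)&(W[...,2]>.066)&(W[...,2]<.16)]
    k=np.polyfit(B[:,2],B[:,:2],1);print(n,'bar n',len(B),'slope',k[0].round(3),'mean',B.mean(0).round(4),'top',B[:,2].max().round(4))
    # bystanders: colour blobs before/after
    for nm,(lo,hi) in dict(green=((60,100,40),(85,255,255)),brass=((12,80,100),(24,255,255))).items():
        o=[]
        for im in(a[n][0],p):
            m=cv2.inRange(cv2.cvtColor(im,cv2.COLOR_RGB2HSV),lo,hi);mo=cv2.moments(m[200:],True);o.append((round(mo['m10']/max(mo['m00'],1),1),round(mo['m01']/max(mo['m00'],1),1),int(mo['m00'])))
        print(' ',nm,o)
    diff=(np.abs(p.astype(int)-a[n][0]).sum(2)>90).astype(np.uint8);nn,l,st_,ce=cv2.connectedComponentsWithStats(diff)
    print(' changed blobs',[tuple(map(int,st_[i])) for i in range(1,nn) if st_[i,4]>40])
    # jaw / heatsink along x
    for lab,WW in(('before',a[n][2]),('after',W)):
        q=WW-CM;Q=np.stack([q@ex,q@ey,q[...,2]],-1)
        m=(abs(Q[...,1])<.025)&(Q[...,2]>.005)&(Q[...,2]<.024)&(Q[...,0]>.045)&(Q[...,0]<.2);h=np.histogram(Q[m][:,0],bins=np.arange(.045,.2,.004));
        print(' ',lab,dict(zip((h[1][:-1]*1000).round().astype(int).tolist(),h[0].tolist())))
E
python3 fl.py end_scene.npz end_side.npz | grep -E "npz|inl 0.[3-9]"
```

```text
t: 52.3
tcp_pos: [0.482, -0.2578, 0.2298]
tool_rot: [1.954, 2.446, 0.004]
force: [-0.2, -0.6, 0.1]
gripper_width: 0.0853
t 52.30 tcp [ 0.482  -0.2578  0.2298] yawy 12.7 tilt -1.000 j [ 0.04  0.32  0.55  1.55 -0.17  1.31  0.84]
 clampframe grasp [-110.3 -253.2  173.8] F [-0.16 -0.61  0.09] M [-0.035  0.018  0.009] w 0.0853
scene bar n 121 slope [-0.027  0.065] mean [ 0.48   -0.2446  0.11  ] top 0.1471
  green [(221.9, 182.0, 2404), (221.8, 182.1, 2410)]
  brass [(311.8, 183.7, 2766), (328.0, 178.8, 2758)]
 changed blobs [(23, 0, 24, 62, 1019), (36, 0, 348, 386, 27150), (183, 0, 27, 70, 588), (152, 36, 41, 32, 509), (181, 39, 12, 13, 49), (135, 128, 30, 57, 678), (295, 205, 18, 16, 129), (312, 210, 31, 33, 292), (349, 224, 38, 40, 302), (358, 229, 36, 40, 331), (285, 233, 12, 11, 62), (344, 235, 12, 11, 60), (386, 250, 19, 19, 67), (343, 266, 17, 16, 100), (380, 267, 10, 12, 44), (336, 280, 12, 11, 69), (345, 286, 8, 11, 46), (69, 323, 124, 108, 5116)]
  before {45: 19, 49: 19, 53: 14, 57: 16, 61: 22, 65: 15, 69: 15, 73: 20, 77: 9, 81: 38, 85: 40, 89: 42, 93: 42, 97: 38, 101: 51, 105: 
[... 1514 characters left out ...]
29: 20, 133: 17, 137: 19, 141: 13, 145: 14, 149: 11, 153: 68, 157: 21, 161: 4, 165: 11, 169: 50, 173: 32, 177: 12, 181: 11, 185: 7, 189: 9, 193: 13}
  after {45: 6, 49: 7, 53: 6, 57: 11, 61: 7, 65: 8, 69: 9, 73: 6, 77: 9, 81: 6, 85: 7, 89: 22, 93: 83, 97: 19, 101: 19, 105: 20, 109: 21, 113: 5, 117: 0, 121: 2, 125: 14, 129: 16, 133: 16, 137: 12, 141: 14, 145: 5, 149: 12, 153: 24, 157: 13, 161: 3, 165: 1, 169: 14, 173: 6, 177: 4, 181: 2, 185: 2, 189: 1, 193: 0}
end_scene.npz
   A -0.454 n 144 inl 0.33 h 0.0419
   A 0.550 n 222 inl 0.33 h 0.0415
   A 0.590 n 222 inl 0.32 h 0.0415
   A 0.624 n 219 inl 0.30 h 0.0414
   A 1.510 n 106 inl 0.30 h 0.0416
   A 1.550 n 95 inl 0.40 h 0.0418
end_side.npz
```

```bash
python3 -c "
from bench import ctrl
print(ctrl.sign_off())"
```

```text
the job is handed in; nothing more can be done
None
```

I tightened the clamp with the tommy bar alone, put the bar back in its stand hole, and handed the job in at about 52 s of the 72 s allowed.

**What I did:** I levered the collar in three pushes over two holes. I went back into the first hole once, after the bar had crept sideways in the gripper. The last push used the side of the shut fingers against the bar, which was at the bottom of its hole (top measured at 149 mm from the axis).

**Last checks:**
- **Clamping:** The collar moment read about 0.97–0.99 Nm at the end of the last push, after rising about 2 Nm per rad. A separate estimate from the force and moment together gave 0.91. All of these lie within 0.86–1.22. My free-running readings came out slightly low (about 0.6 instead of 0.65), so the true value is probably about 1.0.
- **Collar, jaw and heat sink:** The collar ended at about 2.46 rad. The jaw had moved about 13 mm, and the gap between the heat sink and the stop was closed.
- **Bar:** It stands in its hole with its top at about 145 mm, leaning about 0.06 rad, which is the play of the hole.
- **Bystanders:** The green board's pixels did not change. I did not measure the spool, flux and weight one by one. The yellow-brown colour check shifted, most likely because the arm and its shadow were in the picture.

**What went wrong:**
- My first try at putting the bar back failed: its foot slid over the stand top. I straightened the bar against the stand's edge with light force and then inserted it upright.
- The collar angles measured by the different cameras disagreed by up to about 0.1 rad, so I relied mainly on the force readings for the final tightness.

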